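# Set a guarded push-to-turn selector with its key

## Robot

A 7-joint arm with a two-finger parallel gripper is mounted at the origin on a cart in front of the work surface, level with it; the furniture and walls round the work are solid. World frame = base frame: x ahead of the robot, y to its left, z up, the work surface at z = 0. Lengths are in m, angles in rad, forces in N, time in s.
With the tool pointing down it reaches from about 0.4 to 0.9 m from the base axis. Payload 5.5 kg.
Tool frame: the origin (TCP) lies on the centre line of the jaws, within the pads' length; the fingertips stand 8 mm ahead of it and the grasp point (between the pads) lies 11 mm behind it; y points along the fingers, x is the direction in which the jaws open and shut, and the axes are right-handed (so a half turn about y gives the same grasp; the last joint's range is limited). The gripper opens to 85 mm and grips with 20 to 120 N. Pads are 22 mm wide; open, the fingers measure 114 mm over their backs; the gripper's body (76 mm by 85 mm) begins 54 mm behind the grasp point. The pads swing forward as they close: fully open they stand 13 mm farther back than shut.
Start: joints at [-0.954, 0.501, -0.427, 1.55, 0.221, 1.138, -0.21], TCP at [0.225, 0.61, 0.211] pointing down, gripper open.
Joint ranges: [-2.88, 2.88], [-0.31, 2.03], [-1.54, 1.56], [0.2, 2.42], [-1.41, 4.55], [0.19, 2.02], [-2.57, 2.57]. Speed limits (rad/s): [2.57, 2.57, 3.14, 3.14, 3.14, 3.14, 3.14].

## Interface

Orientations are given as a rotation vector (axis times angle).
In Python, from workcell import bot, vision, job gives the robot as it stands. The module is installed in compiled form; this text tells all that it offers.
- The arm moves only by the shell command python3 -m creep 'ROWS' [FORCE]. ROWS is JSON, a list of rows, each a list of 3 entries, a list of its own where there are three numbers: the shift along the tool's x, y, z normalised to -1 to 1, where 1 is 25 cm, then the turn about the tool's y normalised to -1 to 1, where 1 is 180 degrees, then the opening, from -1 (shut) to 1 (fully open), so that 0 is half open. A call has 1 to 10 rows; each row is the pose to reach, as a shift and turn from the pose commanded when the call began, along the tool's axes at that moment, turning the shorter way round; what a row does not reach only later rows make up. A row lasts 1/12 s, in which the tool goes at most 41.7 mm and 7.16 degrees, less where a joint would pass 70% of its speed; a pose out of reach is approached as far as the arm can. A call with a number of a shift or a turn outside -1 to 1 is refused whole. A call with a gripper value outside its range is refused whole. The fingers move at their own pace and stop on an object; FORCE is the grip in N (left out, the last holds). Time passes only in rows, so rows that repeat a pose let the fingers close. It gives the time, the measured TCP pose, the force and the opening at its end, in the units of the state.
- bot.observe(): the state, without advancing time (a new reading comes with each control period).
- vision.grab_frame(name): name is "scene" or "top"; returns the picture (400x640x3 uint8, red, green, blue); there is no depth.
- vision.camera_model(name): a dict with "mtx" (3x3 intrinsics, pixels), "pose" (4x4, takes a point from camera to world coordinates). Camera axes: x right, y up, looking along -z (the intrinsics and any distortion apply to the point x, -y, -z); pixel columns grow to the right and rows downward; lengths in m; the calibration is good to about 2 mm. A picture is of the moment at which its call begins. camera_model takes no time and is no camera call.
- job.job_done(): hands the job in, once; it reports no verdict.
Trained networks look in the newest picture that a camera, given by its name, has taken for a name from the list of things; names that differ only in an ending like _2 or _b are one class to them, and where a whole thing is asked for, a point or a joint stands for the part that bears it (a point fixed in the world has none). Each returns a list of dicts, best first, with "confidence" (0 to 1); they miss things now and then, are a little off and sometimes report something else, mostly with a low value. They report only what shows in the picture. A call takes as long as a camera call. They do not tell look-alikes from the thing itself.
- vision.recognise(thing, camera): "rect" ([left, top, width, height] in pixels, round what is visible of it).
- vision.place_of(thing, camera): "position" ([column, row] in pixels: a listed point, or the origin of a listed thing).
The state is a dict: "time_s": time; "joint_pos": joint angles; "dq": joint speeds; "effort": joint torques, N m; "tcp_pos": TCP position; "ee_rot": TCP orientation; "force": force on the tool from outside, world axes, zero at the start; "torque": the same for the moment, N m; "grip_width": finger opening in m.
Only numpy, scipy, OpenCV 4.12 (cv2) and the standard library are available. Lean on these libraries where they do the work, as an engineer would, in place of code of your own. Each camera call takes 0.05 s, during which the arm holds its last target.

## Task

Take the setting key from its stand, reach with it through the round opening in the control unit's guard plate and seat its blade in the slot of the recessed knob. Push the knob gently down against its spring, without forcing it on its stops, turn it clockwise to the far end of its turn so that it springs up and locks there, in line with the long mark, then hang the key back upright in its stand. Use only the key on the knob, and leave the other things on the bench alone.

Things in the scene. Friction and masses are not known exactly. Their poses are not given: they have to be found in the camera images.
- unit: Fixed grey control unit on the bench, 120 (x) x 116 (y) x 85 mm high, with an aluminium guard plate as its flat top, vent slits on the front (-x) and sides. Origin: centre of its underside; z up. It stands left or right of the middle (the key stand on the other side), turned by up to 0.35 rad.
- guard_opening (a point): Centre of the only opening in the guard plate: a round hole 30 mm across, 6 mm deep, this point level with the plate's upper face (85 mm above the bench). Axes as the unit's. The recessed knob (selector) lies straight below on the same vertical axis, in a well 56 mm wide.
- knob_face (a point): A point of the unit 29 mm straight below guard_opening: nominal middle of the knob's upper face. Its depth is adjustable: the true face is up to 8 mm higher or lower, unmeasured. A straight slot 7 mm wide, 10 mm deep, open at both ends, crosses the face through its centre between two blocks about 31 mm long. The knob is sprung: 4 N starts it down, 8 N brings it 6 mm down onto a solid stop.
- home_mark (a point): Outer end of the long dark mark (12 mm) on the guard plate, 30 mm from guard_opening: the slot lies along this line when the selector is home (value 1.2). A short mark (6 mm) shows its line at 0.
- selector (a joint): Knob angle, 0 to 1.3 rad, growing clockwise seen from above; hard stops at both ends. Slot line: at unit yaw + 2.171 - value, counter-clockwise from world x. Up, it is locked: it turns only within 0 to 0.35 or 1.1 to 1.3 (home). Held at least 5 mm down (7.5 N) it turns freely (0.04 Nm). Let go above 1.1 it springs up, locked home; earlier, it sticks. Starts at 0 to 0.3.
- key: The loose setting key, 0.1 to 0.2 kg, 125 mm long, upright in its stand. Origin at the blade's end, z up to the grip. From the top: flat black grip 12 (x) x 40 (y) x 48 mm high; collar disc 40 mm across, 5 thick, underside 72 mm above the origin; shank 14 mm thick; flat blade 4 (x) x 24 (y) x 13 mm tapering in its last 3 mm to 2 x 20. Blade and grip are parallel.
- key_grip (a point): Centre of the key's grip, where to pinch it along the key's x (12 mm wide): 20 mm below its top end, 33 mm above the collar's underside, 105 mm above the blade's end. Axes as the key's.
- key_tip (a point): Centre of the end of the key's blade, 105 mm below key_grip on the key's axis; axes as the key's.
- stand_hole (a point): Centre of the round hole, 30 mm across, level with the upper face of the fixed key stand (64 x 64 mm plate 12 mm thick on four posts over an 80 x 80 mm foot; upper face 80 mm above the bench). z up. The key hangs in it upright on its collar, blade down, its end 8 mm above the bench; any yaw will do.
- marker: Bystander: a slim marker pen, 136 mm long, 12 mm high, lying. Origin: centre of its underside.
- loupe: Bystander: a black waisted eye loupe, 35 mm across, 32 mm high. Origin: centre of its underside.
- driver: Bystander: a torque screwdriver, 186 mm long, 30 mm thick, lying. Origin: centre of its underside.
Things that resemble listed ones, but are neither listed nor needed, are in the scene too. There is more than one size of the unit; the job needs the smaller.

How it is judged:
On the way, in this order (a step that is already met when the one before it is completed fails the run):
1. the key's blade is down through the guard opening, over the selector's axis (horizontal distance between key_tip and guard_opening below 0.006 m and z of key_tip in the frame of unit below 0.06 m), for 0.1 s.
2. the selector is turned home with the key (value of joint selector above 1.09 rad and z of key_tip in the frame of unit below 0.06 m), for 0.1 s.
At the end, for the whole second after the job is handed in: The selector is locked home (joint above 1.09 rad), and the key hangs released and at rest in its stand: blade end within 8 mm of the hole's axis and more than 66 mm below the stand's upper face, upright within 0.12 rad (value of joint selector above 1.09 rad and horizontal distance between key_tip and stand_hole below 0.008 m and z of key_tip in the frame of stand_hole below -0.066 m and angle between key_grip's own z axis and vertical below 0.12 rad and linear speed of key below 0.02 m/s); the robot touches nothing.
It fails at once if the key bears on the unit or its selector with more than 25 N (contact force between key and unit above 25 N).
It fails at once if the fingers bear on the unit or its selector with more than 2 N (the knob is worked with the key only) (contact force between the fingers and unit above 2 N).
It fails at once if a bystander is moved more than 20 mm (distance of any of marker, loupe, driver from where it was at the start of the episode above 0.02 m).
It also fails if it takes over 54 s, if anything falls off the work surface, if the arm or the gripper's body presses on something with over 40 N, if the wrist force passes 120 N, or if a joint passes its speed limit or range.

## Working session

There is one attempt and no reset: what is moved stays moved. The work goes in short steps, Python scripts to look and compute and a shell command to move; the robot and the scene stay as the last step left them, time stands still between calls to the robot, and variables do not carry over. Pictures are saved under pics/ and viewed, and the job is handed in when it is done.

```bash
mkdir -p pics; ls
python3 - <<'E'
from workcell import bot, vision, job
import cv2, json
s=bot.observe(); print(s)
for c in ("scene","top"):
    im=vision.grab_frame(c); cv2.imwrite(f"pics/{c}0.png",im[:,:,::-1])
    m=vision.camera_model(c); print(c,m)
    for t in ("unit","guard_opening","home_mark","key","key_grip","stand_hole"):
        try: print(t,vision.recognise(t,c) if t in("unit","key") else '', vision.place_of(t,c))
        except Exception as e: print(t,e)
print(bot.observe()["time_s"])
E
```

```text
pics
{'time_s': 0.0, 'joint_pos': array([-0.9538114 ,  0.50183089, -0.42678387,  1.55145614,  0.2208096 ,
        1.13830854, -0.21026942]), 'dq': array([-9.32571842e-05,  8.36633220e-04,  3.08767578e-04,  9.06419305e-04,
       -1.75330030e-03,  7.70098051e-04, -1.11458838e-03]), 'effort': array([ 2.83284289e-04, -5.69518983e+01, -5.81556827e+00, -2.80930048e+01,
        1.06688740e-02,  1.19714366e-02, -3.51162853e-06]), 'tcp_pos': array([0.22498657, 0.60903505, 0.21026683]), 'ee_rot': array([-1.35712279, -0.94362976,  0.94631133]), 'force': array([-0.17920952, -0.24102334,  0.14537302]), 'torque': array([-0.0024782 , -0.00905629, -0.02484379]), 'grip_width': 0.08551682619696055}
scene {'mtx': array([[374.97474052,   0.        , 318.54622995],
       [  0.        , 374.97474052, 201.93502597],
       [  0.        ,   0.        ,   1.        ]]), 'pose': array([[ 0.90233433,  0.16006993, -0.40021291,  0.11644664],
       [-0.43023708,  0.39100362, -0.81364134, -0.77348998],
       [ 0.02624519,  0.90636294,  0.42168401,  0.59368279],
       [ 0.        ,  0.        ,  0.        ,  1
[... 1361 characters left out ...]
.7, 244.3], 'confidence': 0.72}, {'position': [164.8, 249.2], 'confidence': 0.64}, {'position': [315.5, 229.6], 'confidence': 0.58}]
guard_opening  [{'position': [313.7, 224.2], 'confidence': 0.73}, {'position': [156.3, 243.8], 'confidence': 0.63}]
home_mark  [{'position': [144.5, 234.2], 'confidence': 0.86}, {'position': [306.2, 219.1], 'confidence': 0.79}, {'position': [458.1, 241.1], 'confidence': 0.64}]
key [{'rect': [445.9, 236.0, 19.6, 12.7], 'confidence': 0.55}] [{'position': [447.1, 245.9], 'confidence': 0.68}]
key_grip  [{'position': [456.4, 241.5], 'confidence': 0.5}]
stand_hole  [{'position': [453.8, 243.7], 'confidence': 0.7}, {'position': [347.2, 177.5], 'confidence': 0.23}]
0.9
```

View pics/scene0.png

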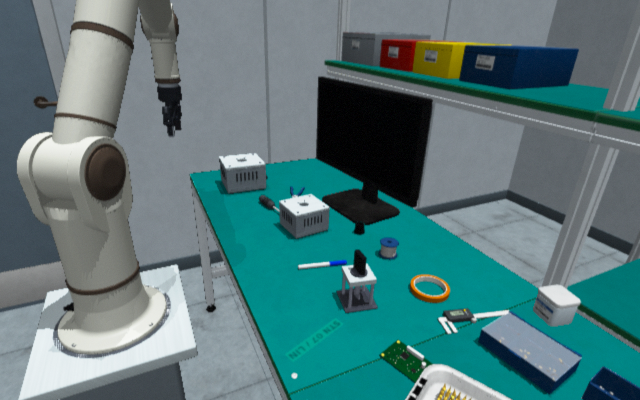

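View pics/top0.png

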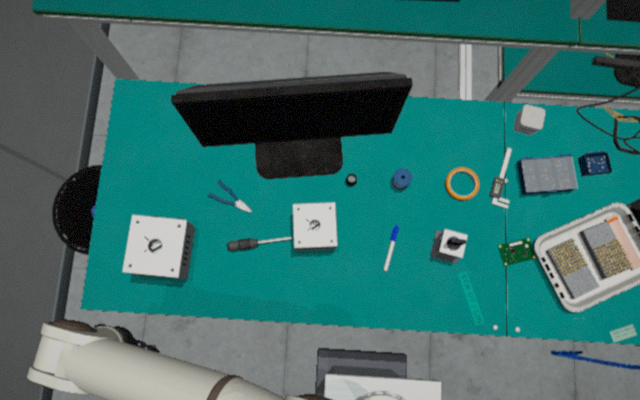

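Scene: the big unit is at top pixel (157,245) and the smaller one at (315,225), which has the screwdriver beside it. The key in its stand is at (453,243), with no second key visible. The loupe is at (351,180) and the marker at (391,247). Next I'll take close crops and positions.

```bash
cat > h.py <<'E'
import numpy as np, cv2
from workcell import vision
from scipy.spatial.transform import Rotation as R
def ray(c,px):
    m=vision.camera_model(c);K=m["mtx"];P=m["pose"]
    d=np.array([(px[0]-K[0,2])/K[0,0],-(px[1]-K[1,2])/K[1,1],-1.])
    return P[:3,3],P[:3,:3]@d
def atz(c,px,z):
    o,d=ray(c,px); return o+d*(z-o[2])/d[2]
def proj(c,X):
    m=vision.camera_model(c);K=m["mtx"];P=m["pose"]
    q=P[:3,:3].T@(np.asarray(X)-P[:3,3]); 
    return np.array([K[0,0]*q[0]/-q[2]+K[0,2], K[1,1]*-q[1]/-q[2]+K[1,2]])
def tri(pa,pb):
    A=[];b=[]
    for c,p in (("scene",pa),("top",pb)):
        o,d=ray(c,p);d=d/np.linalg.norm(d);M=np.eye(3)-np.outer(d,d);A.append(M);b.append(M@o)
    return np.linalg.lstsq(np.vstack(A),np.hstack(b),rcond=None)[0]
def crop(src,dst,x,y,w,h,s):
    im=cv2.imread(src)[y:y+h,x:x+w]; cv2.imwrite(dst,cv2.resize(im,None,fx=s,fy=s,interpolation=cv2.INTER_CUBIC))
E
python3 - <<'E'
from h import *
crop("pics/top0.png","pics/ct_unit.png",283,193,66,66,9)
crop("pics/top0.png","pics/ct_key.png",423,220,56,50,10)
crop("pics/scene0.png","pics/cs_unit.png",272,185,66,62,9)
crop("pics/scene0.png","pics/cs_key.png",325,240,66,76,7)
print("go",atz("top",(313.7,224.2),.085),atz("scene",(304.1,202.4),.085),tri((304.1,202.4),(313.7,224.2)))
print("hm",atz("top",(306.2,219.1),.085),atz("scene",(304.1,198.6),.085))
print("grip",atz("top",(456.4,241.5),.113),atz("scene",(359.2,259.9),.113),tri((359.2,259.9),(456.4,241.5)))
print("sh",atz("top",(453.8,243.7),.08),atz("scene",(359.2,270.4),.08))
E
```

```text
go [0.54897071 0.21606194 0.085     ] [0.55483422 0.2223838  0.085     ] [0.54998812 0.21545914 0.08858239]
hm [0.56182674 0.2375219  0.085     ] [0.56653561 0.24930591 0.085     ]
grip [ 0.52170579 -0.16786452  0.113     ] [ 0.52347221 -0.1658693   0.113     ] [ 0.52184235 -0.16765592  0.11444595]
sh [ 0.51993318 -0.16958022  0.08      ] [ 0.52858252 -0.1619833   0.08      ]
```

View pics/ct_unit.png

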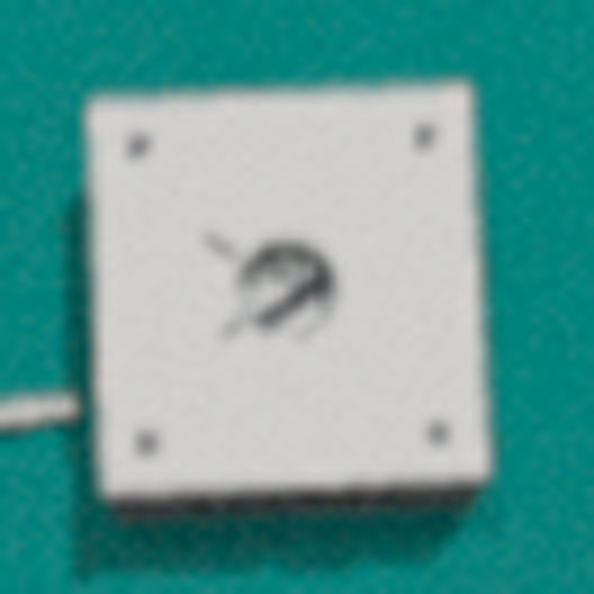

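View pics/ct_key.png

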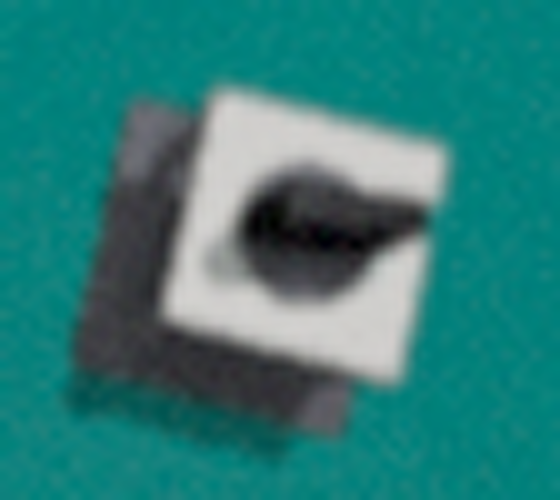

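View pics/cs_unit.png

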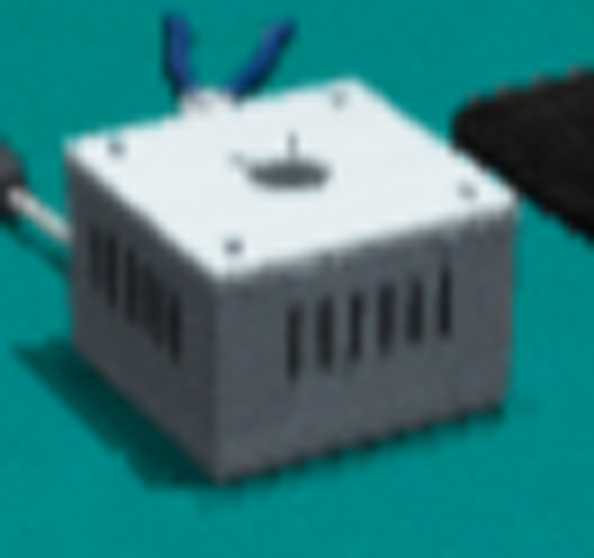

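View pics/cs_key.png

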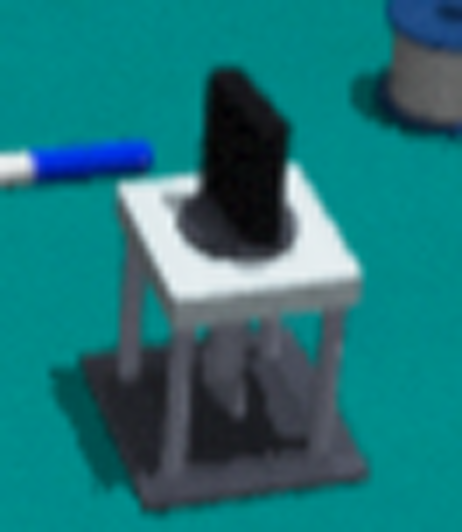

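Run:
```python
from h import *
def show(n,c,pts,off,s,z):
    P=[atz(c,(off[0]+(x+.5)/s-.5,off[1]+(y+.5)/s-.5),z) for x,y in pts]
    P=np.array(P)[:,:2]; print(n,c,P.round(4).tolist()); return P
def rect(P):
    print(" centre",P.mean(0).round(4)," sides",np.linalg.norm(np.roll(P,-1,0)-P,axis=1).round(4),"dirs",[round(float(np.arctan2(*(b-a)[::-1])),3) for a,b in zip(P,np.roll(P,-1,0))])
rect(show("plate","top",[(88,97),(472,82),(492,485),(101,497)],(283,193),9,.085))
rect(show("screws","top",[(139,146),(425,137),(438,434),(147,442)],(283,193),9,.085))
M=show("opening,long,short","top",[(286,286),(208,237),(226,337)],(283,193),9,.085)
for m in M[1:]: d=m-M[0]; print(np.linalg.norm(d),np.arctan2(d[1],d[0]))
rect(show("plate","scene",[(68,147),(218,276),(517,203),(355,78)],(272,185),9,.085))
rect(show("screws","scene",[(117,149),(234,246),(470,190),(339,97)],(272,185),9,.085))
M=show("opening,long","scene",[(290,173),(293,135),(236,158)],(272,185),9,.085)
for m in M[1:]: d=m-M[0]; print(np.linalg.norm(d),np.arctan2(d[1],d[0]))
rect(show("stand","top",[(215,88),(450,150),(405,385),(163,320)],(423,220),10,.08))
rect(show("stand","scene",[(119,187),(182,305),(361,272),(293,167)],(325,240),7,.08))
show("collar","top",[(306,232)],(423,220),10,.085)
```

```text
plate top [[0.6035, 0.2787], [0.6156, 0.1613], [0.4919, 0.1484], [0.4809, 0.266]]
 centre [0.548  0.2136]  sides [0.1181 0.1244 0.1181 0.1233] dirs [-1.468, -3.038, 1.664, 0.104]
screws top [[0.5892, 0.262], [0.5975, 0.1747], [0.5064, 0.1655], [0.4984, 0.2533]]
 centre [0.5479 0.2139]  sides [0.0877 0.0916 0.0881 0.0912] dirs [-1.476, -3.041, 1.661, 0.096]
opening,long,short top [[0.5487, 0.2143], [0.5623, 0.239], [0.5319, 0.2315]]
0.02821726232460423 1.067436624430667
0.024045690708002755 2.3440094644559495
plate scene [[0.4851, 0.2633], [0.496, 0.1491], [0.613, 0.1609], [0.6056, 0.2808]]
 centre [0.5499 0.2135]  sides [0.1148 0.1177 0.12   0.1218] dirs [-1.476, 0.101, 1.633, -2.998]
screws scene [[0.5006, 0.2552], [0.5094, 0.1676], [0.6025, 0.1766], [0.5929, 0.267]]
 centre [0.5513 0.2166]  sides [0.088  0.0936 0.0909 0.093 ] dirs [-1.471, 0.096, 1.677, -3.014]
opening,long scene [[0.5498, 0.2133], [0.5636, 0.2424], [0.537, 0.2321]]
0.03222261656610266 1.1279281655907996
0.022708764527864505 2.169267257954238
stand top [[0.5607, -0.1424], [0.5475, -0.207], [0.4823, -0.1951], [0.4959, -0.1291]]
 centre [ 0.5216 -0.1684]  sides [0.066  0.0664 0.0674 0.0662] dirs [-1.772, 2.96, 1.368, -0.203]
stand scene [[0.4985, -0.1309], [0.4857, -0.196], [0.548, -0.2042], [0.5597, -0.1442]]
 centre [ 0.523  -0.1688]  sides [0.0664 0.0628 0.0611 0.0626] dirs [-1.765, -0.131, 1.378, 2.927]
collar top [[0.5217, -0.1665]]
```

Run:
```python
from h import *
from scipy.optimize import differential_evolution
mods={c:vision.camera_model(c) for c in("scene","top")}
vision.camera_model=lambda c:mods[c]
T={}
for c,(x,y,w,h) in {"top":(440,230,28,24),"scene":(345,247,26,32)}.items():
    g=cv2.cvtColor(cv2.imread(f"pics/{c}0.png")[y:y+h,x:x+w],cv2.COLOR_BGR2GRAY).astype(float)
    T[c]=(cv2.resize(g,None,fx=8,fy=8,interpolation=cv2.INTER_CUBIC),x,y)
def hull(c,pts,x,y):
    q=np.array([proj(c,p) for p in pts]); q=(q-[x,y]+.5)*8
    return cv2.convexHull(q.astype(np.float32)).astype(np.int32)
def sil(c,v):
    g,x,y=T[c]; cx,cy,a=v
    m=np.zeros(g.shape,np.uint8)
    Rz=np.array([[np.cos(a),-np.sin(a)],[np.sin(a),np.cos(a)]])
    grip=[(*(Rz@[sx*.006,sy*.02]+[cx,cy]),z) for sx in(-1,1) for sy in(-1,1) for z in(.085,.133)]
    t=np.linspace(0,6.28,40)
    col=[(cx+.02*np.cos(u),cy+.02*np.sin(u),z) for u in t for z in(.08,.085)]
    gm=np.zeros_like(m)
    cv2.fillPoly(m,[hull(c,col,x,y)],90); cv2.fillPoly(m,[hull(c,grip,x,y)],20)
    m[m==0]=220
    return m
def cost(v):
    s=0
    for c in T:
        g=T[c][0]; m=cv2.GaussianBlur(sil(c,v),(0,0),4).astype(float)
        G=g.copy()
        if c=="scene": pass
        s+=np.minimum(abs(m-G),80).mean()
    return s
r=differential_evolution(cost,[(.51,.535),(-.18,-.155),(-1.57,1.57)],seed=1,maxiter=60,popsize=12)
print(r.x,r.fun)
o=[]
for c in T:
    g=T[c][0]; m=sil(c,r.x); 
    rgb=cv2.merge([np.clip(g,0,255).astype(np.uint8)]*3); e=cv2.Canny(m,10,30); rgb[e>0]=(0,0,255); o.append(cv2.resize(rgb,(300,300)))
cv2.imwrite("pics/keyfit.png",np.hstack(o))
for a in np.arange(-1.5,1.57,.15): print(round(a,2),round(cost([r.x[0],r.x[1],a]),1),end='; ')
```

```text
[ 0.52184924 -0.16703978  0.03503792] 74.34454420763797
-1.5 87.8; -1.35 87.1; -1.2 86.1; -1.05 86.4; -0.9 87.8; -0.75 89.9; -0.6 92.1; -0.45 87.2; -0.3 81.7; -0.15 76.3; -0.0 74.5; 0.15 75.1; 0.3 77.8; 0.45 80.1; 0.6 81.8; 0.75 83.4; 0.9 84.5; 1.05 85.6; 1.2 86.6; 1.35 87.3; 1.5 87.8;
```

View pics/keyfit.png

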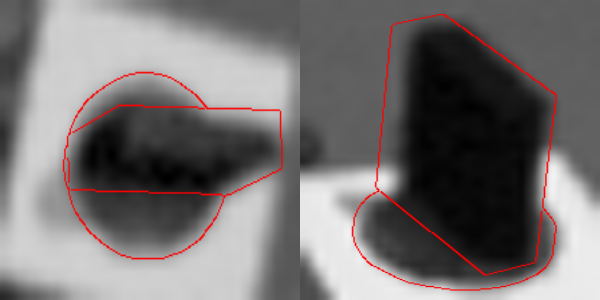

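Run:
```python
from h import *
from scipy.optimize import differential_evolution
mods={c:vision.camera_model(c) for c in("scene","top")}
vision.camera_model=lambda c:mods[c]
T={}
for c,(x,y,w,h) in {"top":(440,230,28,24),"scene":(345,247,26,30)}.items():
    g=cv2.cvtColor(cv2.imread(f"pics/{c}0.png")[y:y+h,x:x+w],cv2.COLOR_BGR2GRAY).astype(np.float32)
    g=cv2.resize(g,None,fx=8,fy=8,interpolation=cv2.INTER_CUBIC)
    T[c]=(g,x,y); print(c,np.percentile(g,[1,5,10,20,30,50,80]))
def sil(c,v):
    g,x,y=T[c]; cx,cy,a=v[:3]
    if c=="scene": cx+=v[3];cy+=v[4]
    Rz=np.array([[np.cos(a),-np.sin(a)],[np.sin(a),np.cos(a)]])
    m=np.zeros(g.shape,np.uint8)
    grip=[(*(Rz@[sx*.006,sy*.02]+[cx,cy]),z) for sx in(-1,1) for sy in(-1,1) for z in(.085,.133)]
    q=(np.array([proj(c,p) for p in grip])-[x,y]+.5)*8
    cv2.fillPoly(m,[cv2.convexHull(q.astype(np.float32)).astype(np.int32)],255)
    return m
def cost(v):
    s=0
    for c in T:
        g=np.clip((75-T[c][0])/45,0,1) if c=="scene" else np.clip((72-T[c][0])/35,0,1)
        m=cv2.GaussianBlur(sil(c,v),(0,0),4)/255.
        s+=abs(m-g).sum()/g.sum()
    return s
r=differential_evolution(cost,[(.51,.535),(-.18,-.155),(-1.57,1.57),(-.004,.004),(-.004,.004)],seed=1,maxiter=60,popsize=12)
print(r.x,r.fun)
o=[]
for c in T:
    g=T[c][0]; m=sil(c,r.x); 
    rgb=cv2.merge([np.clip(g*1.5,0,255).astype(np.uint8)]*3); rgb[cv2.Canny(m,10,30)>0]=(0,0,255); o.append(cv2.resize(rgb,(400,400)))
cv2.imwrite("pics/keyfit2.png",np.hstack(o))
for a in np.arange(-.6,.7,.1): print(round(a,2),round(cost([*r.x[:2],a,*r.x[3:]]),2),end='; ')
```

```text
top [  9.81127013  27.98001051  49.24750099  73.19287415  92.82510376
 152.27339172 205.05038452]
scene [  5.37468656   8.17950182   9.9891571   16.03370476  37.28835869
  93.88770676 101.75070801]
[ 0.51765553 -0.16566554 -0.08443308  0.00292769 -0.00395101] 0.8514915671327078
-0.6 1.66; -0.5 1.47; -0.4 1.27; -0.3 1.06; -0.2 0.9; -0.1 0.85; -0.0 0.92; 0.1 1.01; 0.2 1.1; 0.3 1.19; 0.4 1.31; 0.5 1.47; 0.6 1.61;
```

View pics/keyfit2.png

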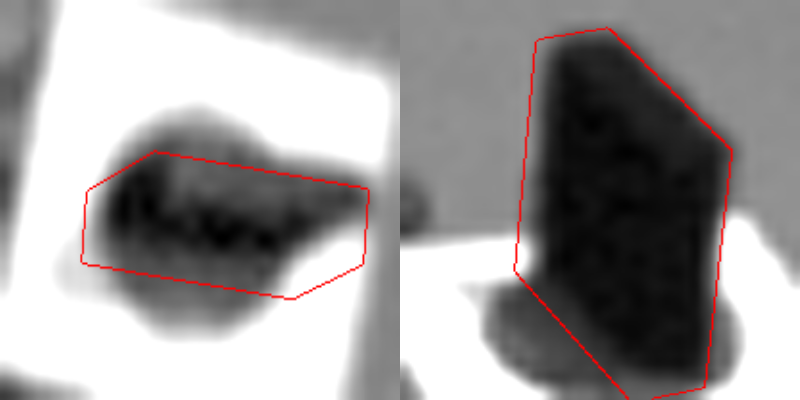

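Run:
```python
from h import *
rows=[]
for c,(x,y,w,h) in {"top":(440,230,28,26),"scene":(345,245,26,32)}.items():
    im=cv2.imread(f"pics/{c}0.png")[y:y+h,x:x+w]
    s=9
    im=cv2.resize(im,(w*s,h*s),interpolation=cv2.INTER_CUBIC); im=np.clip(im*1.4,0,255).astype(np.uint8)
    row=[]
    for a in (None,.2,.45):
        o=im.copy()
        if a is not None:
            cx,cy=.5217,-.1675
            P=lambda X:tuple(((proj(c,X)-[x,y]+.5)*s).astype(int).tolist())
            Rz=np.array([[np.cos(a),-np.sin(a)],[np.sin(a),np.cos(a)]])
            k=[Rz@[sx*.006,sy*.02]+[cx,cy] for sx,sy in((-1,-1),(1,-1),(1,1),(-1,1))]
            for i in range(4):
                cv2.line(o,P((*k[i],.133)),P((*k[i-1],.133)),(0,0,255),1)
                cv2.line(o,P((*k[i],.085)),P((*k[i-1],.085)),(0,255,255),1)
                cv2.line(o,P((*k[i],.133)),P((*k[i],.085)),(255,0,255),1)
            cv2.polylines(o,[np.array([P((cx+.02*np.cos(u),cy+.02*np.sin(u),.085)) for u in np.linspace(0,6.28,40)])],True,(255,100,0),1)
        row.append(cv2.resize(o,(260,280)))
    rows.append(np.hstack(row))
cv2.imwrite("pics/ov.png",np.vstack(rows))
```

```text
(no output)
```

View pics/ov.png

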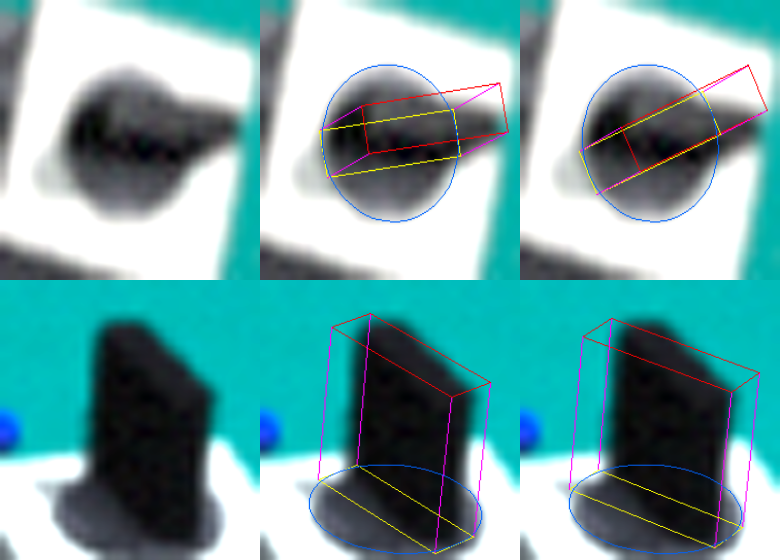

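Run:
```python
from h import *
c="scene"
f=lambda u,v:(345+u/10-.5,245+v/8.75-.5)
for q in [((145,42),(213,115)),((98,55),(180,128))]:
    A=[atz(c,f(*p),.133) for p in q]; d=A[0]-A[1]; print(np.round(A,4)[:,:2],np.linalg.norm(d),np.arctan2(-d[0],d[1]))
rows=[]
for c,(x,y,w,h) in {"top":(440,230,28,26),"scene":(345,245,26,32)}.items():
    im=cv2.imread(f"pics/{c}0.png")[y:y+h,x:x+w]
    s=9
    im=cv2.resize(im,(w*s,h*s),interpolation=cv2.INTER_CUBIC); im=np.clip(im*1.4,0,255).astype(np.uint8)
    row=[]
    for a in (-.05,-.2,-.35):
        o=im.copy()
        if a is not None:
            cx,cy=.5205,-.1665
            P=lambda X:tuple(((proj(c,X)-[x,y]+.5)*s).astype(int).tolist())
            Rz=np.array([[np.cos(a),-np.sin(a)],[np.sin(a),np.cos(a)]])
            k=[Rz@[sx*.006,sy*.02]+[cx,cy] for sx,sy in((-1,-1),(1,-1),(1,1),(-1,1))]
            for i in range(4):
                cv2.line(o,P((*k[i],.133)),P((*k[i-1],.133)),(0,0,255),1)
                cv2.line(o,P((*k[i],.085)),P((*k[i-1],.085)),(0,255,255),1)
                cv2.line(o,P((*k[i],.133)),P((*k[i],.085)),(255,0,255),1)
            cv2.polylines(o,[np.array([P((cx+.02*np.cos(u),cy+.02*np.sin(u),.085)) for u in np.linspace(0,6.28,40)])],True,(255,100,0),1)
        row.append(cv2.resize(o,(260,280)))
    rows.append(np.hstack(row))
cv2.imwrite("pics/ov2.png",np.vstack(rows))
```

```text
[[ 0.5288 -0.1534]
 [ 0.5247 -0.1893]] 0.03604630771974895 -0.11163046918584153
[[ 0.5155 -0.1547]
 [ 0.5148 -0.1914]] 0.03675861426438471 -0.018012837685922337
```

View pics/ov2.png

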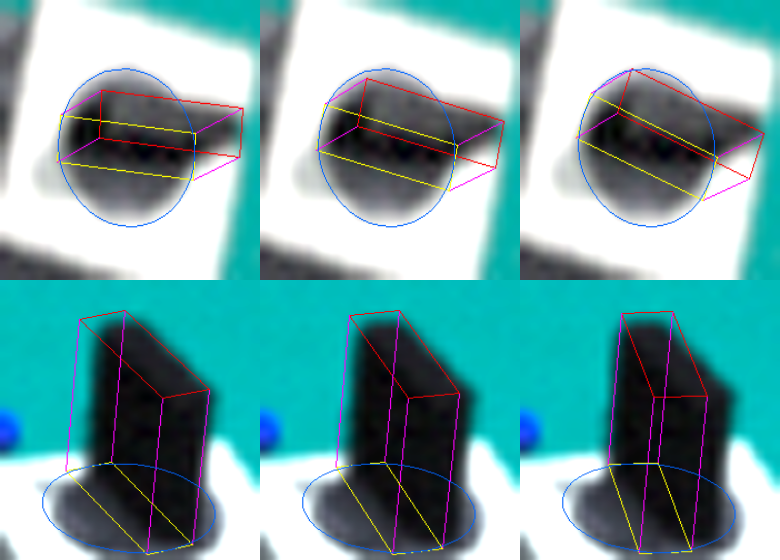

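```bash
cat >> h.py <<'E'
def plan(p,yaw=None,verbose=True):
    """rows numbers to bring TCP to p with tool x along world yaw (mod pi)"""
    from workcell import bot
    s=bot.observe(); Rm=R.from_rotvec(s["ee_rot"]).as_matrix()
    d=Rm.T@(np.asarray(p)-s["tcp_pos"])/.25
    cur=np.arctan2(Rm[1,0],Rm[0,0])
    t=0
    if yaw is not None:
        dy=(yaw-cur+np.pi/2)%np.pi-np.pi/2
        t=dy*np.sign(Rm[2,1])/np.pi
    if verbose: print("t",round(s["time_s"],2),"tcp",s["tcp_pos"].round(4),"xyaw",round(cur,4),"ydir",Rm[:,1].round(4),"F",s["force"].round(2),"T",s["torque"].round(3),"w",round(s["grip_width"],4))
    print("shift",d.round(4).tolist(),"turn",round(t,4),"joints",s["joint_pos"].round(2).tolist())
E
python3 -c "
from h import *
plan((.5217,-.1675,.215),-.07)"
```

```text
t 0.9 tcp [0.2252 0.6098 0.2113] xyaw 1.217 ydir [-0.e+00  1.e-04 -1.e+00] F [ 0.07 -0.67 -0.32] T [ 0.02  -0.062  0.016] w 0.0855
shift [-2.5056, -0.0149, -2.1898] turn 0.4097 joints [-0.95, 0.5, -0.43, 1.55, 0.22, 1.14, -0.21]
```

```bash
python3 -m creep '[[[-1,0,-0.87],0.2,1],[[-1,0,-0.87],0.2,1],[[-1,0,-0.87],0.2,1],[[-1,0,-0.87],0.2,1],[[-1,0,-0.87],0.2,1],[[-1,0,-0.87],0.2,1],[[-1,0,-0.87],0.2,1],[[-1,0,-0.87],0.2,1]]' 40; python3 -c "
from h import *
plan((.5217,-.1675,.215),-.07)"
```

```text
time_s: 1.57
tcp_pos: [0.343, 0.2978, 0.2116]
ee_rot: [-1.521, -0.462, 0.46]
force: [1.1, 0.7, -0.1]
grip_width: 0.0855
t 1.57 tcp [0.343  0.2978 0.2116] xyaw 0.5885 ydir [ 7.e-04  4.e-04 -1.e+00] F [ 1.1   0.75 -0.07] T [-0.039 -0.042 -0.021] w 0.0855
shift [-0.4386, -0.0138, -1.9447] turn 0.2096 joints [-0.57, 0.13, -0.21, 2.03, 0.03, 0.99, -0.22]
```

```bash
python3 -m creep '[[[-0.22,0,-0.97],0.15,1],[[-0.22,0,-0.97],0.15,1],[[-0.22,0,-0.97],0.15,1],[[-0.22,0,-0.97],0.15,1],[[-0.22,0,-0.97],0.15,1],[[-0.22,0,-0.97],0.15,1]]'; python3 -c "
from h import *
plan((.5217,-.1675,.215),-.07)"
```

```text
time_s: 2.07
tcp_pos: [0.432, 0.0656, 0.2118]
ee_rot: [-1.569, -0.093, 0.091]
force: [1.3, 0.9, -0.8]
grip_width: 0.0853
t 2.07 tcp [0.432  0.0656 0.2118] xyaw 0.1169 ydir [ 1.3e-03  3.0e-04 -1.0e+00] F [ 1.26  0.87 -0.76] T [ 0.026 -0.044 -0.016] w 0.0853
shift [0.2475, -0.0125, -0.9678] turn 0.0595 joints [-0.27, 0.08, 0.06, 2.07, -0.01, 0.99, -0.09]
```

```bash
python3 -m creep '[[[0.24,0,-0.96],0.06,1],[[0.24,0,-0.96],0.06,1],[[0.24,0,-0.96],0.06,1],[[0.24,0,-0.96],0.06,1],[[0.24,0,-0.96],0.06,1],[[0.24,0,-0.96],0.06,1],[[0.24,0,-0.96],0.06,1],[[0.24,0,-0.96],0.06,1]]'
python3 - <<'E'
from h import *
plan((.5217,-.1675,.102),-.07)
for c in("top","scene"): cv2.imwrite(f"pics/{c}1.png",vision.grab_frame(c)[:,:,::-1])
crop("pics/top1.png","pics/a.png",410,190,90,90,6)
crop("pics/scene1.png","pics/b.png",310,190,90,120,5)
plan((.5217,-.1675,.102),-.07)
E
```

```text
time_s: 2.73
tcp_pos: [0.5192, -0.1666, 0.2111]
ee_rot: [-1.571, 0.06, -0.06]
force: [-0.4, 0.4, -0.6]
grip_width: 0.0858
t 2.73 tcp [ 0.5192 -0.1666  0.2111] xyaw -0.076 ydir [-2.0e-04 -1.1e-03 -1.0e+00] F [-0.37  0.43 -0.55] T [0.028 0.012 0.007] w 0.0858
shift [0.0103, 0.4364, -0.0024] turn -0.0019 joints [0.04, 0.29, 0.26, 1.84, -0.08, 1.03, 0.26]
t 2.83 tcp [ 0.519  -0.1627  0.211 ] xyaw -0.0706 ydir [-7.e-04  9.e-04 -1.e+00] F [-0.35 -0.22  0.33] T [0.003 0.009 0.007] w 0.0853
shift [0.0126, 0.4359, -0.0188] turn -0.0002 joints [0.04, 0.28, 0.26, 1.84, -0.08, 1.03, 0.26]
```

View pics/a.png

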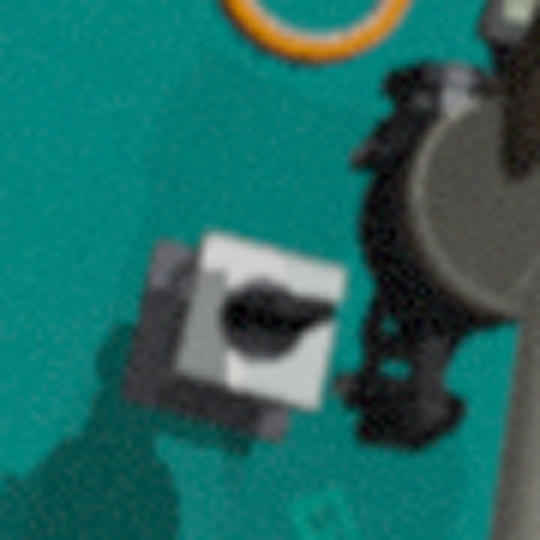

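View pics/b.png

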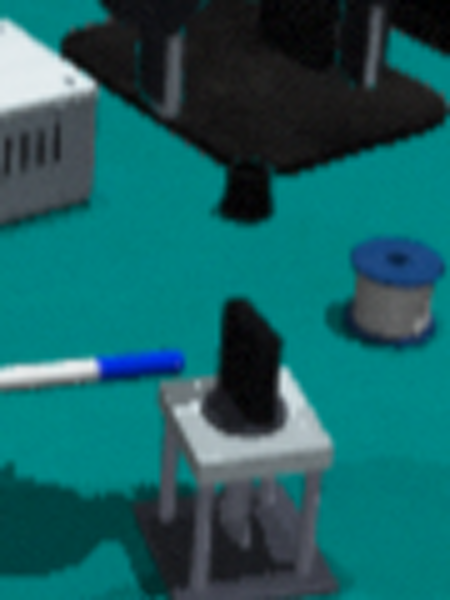

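```bash
python3 -m creep '[[[0.012,0.15,-0.018],0,1],[[0.012,0.25,-0.018],0,1],[[0.012,0.28,-0.018],0,1],[[0.012,0.28,-0.018],0,1],[[0.012,0.28,-0.018],0,1]]'
python3 - <<'E'
from h import *
plan((.5217,-.1675,.102),-.07)
for c in("top","scene"): cv2.imwrite(f"pics/{c}2.png",vision.grab_frame(c)[:,:,::-1])
crop("pics/top2.png","pics/a2.png",410,190,90,90,6)
crop("pics/scene2.png","pics/b2.png",310,190,90,120,5)
plan((.5217,-.1675,.102),-.07)
for z in(.14,): print(proj("top",(.5217,-.1675,z)),proj("scene",(.5217,-.1675,z)))
E
```

```text
time_s: 3.25
tcp_pos: [0.5221, -0.1671, 0.1418]
ee_rot: [-1.57, 0.054, -0.054]
force: [-0.6, 0.1, 0.7]
grip_width: 0.0853
t 3.25 tcp [ 0.5221 -0.1671  0.1418] xyaw -0.0692 ydir [-1.e-04  5.e-04 -1.e+00] F [-0.59  0.06  0.68] T [-0.015 -0.008  0.017] w 0.0853
shift [-0.0016, 0.1594, -0.0018] turn 0.0003 joints [0.06, 0.38, 0.25, 1.89, -0.12, 0.89, 0.29]
t 3.35 tcp [ 0.5232 -0.168   0.1431] xyaw -0.07 ydir [ 2.8e-03 -4.0e-04 -1.0e+00] F [ 0.14 -0.45  0.55] T [-0.006 -0.011 -0.053] w 0.0854
shift [-0.0067, 0.1642, 0.0018] turn -0.0 joints [0.06, 0.37, 0.25, 1.89, -0.12, 0.89, 0.29]
[459.0105188  240.19887931] [359.76085705 250.38750494]
```

View pics/a2.png

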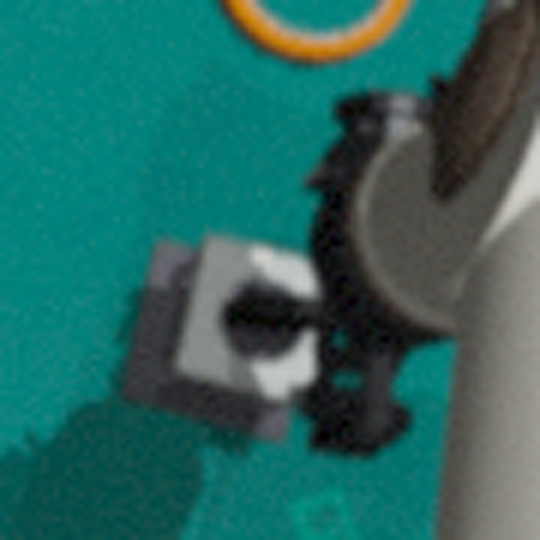

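View pics/b2.png

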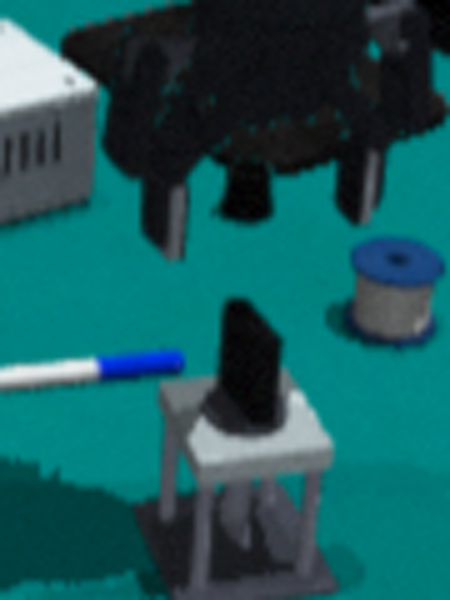

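```bash
python3 -m creep '[[[-0.004,0.08,0],0,1],[[-0.004,0.15,0],0,1],[[-0.004,0.161,0],0,1],[[-0.004,0.161,0],0,1],[[-0.004,0.161,0],0,1]]'
python3 - <<'E'
from h import *
plan((.5217,-.1675,.102),-.07)
for c in("scene",): cv2.imwrite(f"pics/{c}3.png",vision.grab_frame(c)[:,:,::-1])
crop("pics/scene3.png","pics/b3.png",310,190,90,120,5)
plan((.5217,-.1675,.102),-.07)
E
```

```text
time_s: 3.77
tcp_pos: [0.5218, -0.1685, 0.1024]
ee_rot: [-1.57, 0.054, -0.057]
force: [0.1, 0.5, 0.4]
grip_width: 0.0852
t 3.77 tcp [ 0.5218 -0.1685  0.1024] xyaw -0.071 ydir [ 1.7e-03 -4.0e-04 -1.0e+00] F [0.09 0.48 0.43] T [-0.003 -0.037 -0.065] w 0.0852
shift [-0.0008, 0.0014, 0.0039] turn -0.0003 joints [0.07, 0.43, 0.24, 1.92, -0.14, 0.8, 0.31]
t 3.82 tcp [ 0.5221 -0.1686  0.1025] xyaw -0.071 ydir [ 2.3e-03 -5.0e-04 -1.0e+00] F [ 0.13 -0.57 -0.35] T [ 0.011 -0.008 -0.029] w 0.0856
shift [-0.0018, 0.0022, 0.0043] turn -0.0003 joints [0.07, 0.43, 0.24, 1.92, -0.14, 0.8, 0.31]
```

View pics/b3.png

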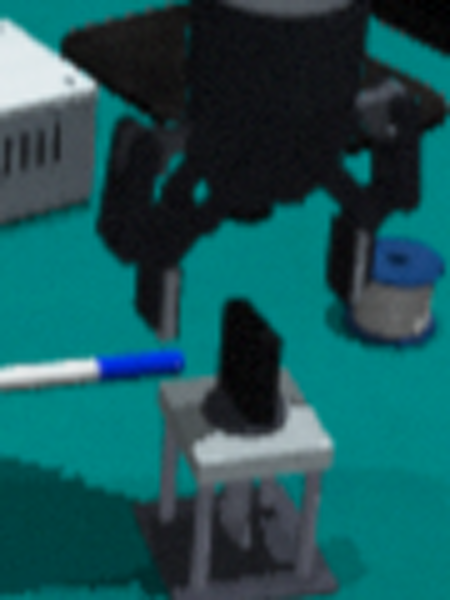

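Run:
```python
from h import *
for z in(.094,.107,.12,.133):
    for dx in(-.057,-.0427,.0427,.057):
        print(z,dx,[((proj("scene",(.522+dx*1,-.1685+dy-.07*dx,z))-[310,190]+.5)*5).round().tolist() for dy in(-.011,.011)])
```

```text
0.094 -0.057 [[144.0, 428.0], [121.0, 402.0]]
0.094 -0.0427 [[173.0, 422.0], [150.0, 395.0]]
0.094 0.0427 [[340.0, 385.0], [314.0, 361.0]]
0.094 0.057 [[367.0, 379.0], [341.0, 355.0]]
0.107 -0.057 [[146.0, 404.0], [123.0, 378.0]]
0.107 -0.0427 [[175.0, 398.0], [151.0, 372.0]]
0.107 0.0427 [[343.0, 362.0], [317.0, 337.0]]
0.107 0.057 [[370.0, 356.0], [343.0, 332.0]]
0.12 -0.057 [[147.0, 379.0], [124.0, 354.0]]
0.12 -0.0427 [[176.0, 373.0], [153.0, 348.0]]
0.12 0.0427 [[346.0, 338.0], [319.0, 314.0]]
0.12 0.057 [[373.0, 332.0], [346.0, 309.0]]
0.133 -0.057 [[148.0, 355.0], [125.0, 329.0]]
0.133 -0.0427 [[178.0, 349.0], [154.0, 323.0]]
0.133 0.0427 [[348.0, 314.0], [322.0, 290.0]]
0.133 0.057 [[376.0, 308.0], [349.0, 285.0]]
```

Run:
```python
from h import *
cv2.imwrite("pics/top3.png",vision.grab_frame("top")[:,:,::-1])
im=cv2.imread("pics/top3.png")[200:270,420:490]; im=cv2.resize(im,None,fx=8,fy=8,interpolation=cv2.INTER_CUBIC)
im=np.clip(im*1.6,0,255).astype(np.uint8)
for z,col in((.107,(0,0,255)),(.138,(255,0,255))):
  for s in(-1,1):
    k=[(.522+s*a,-.1685+dy-.07*s*a,z) for a,dy in((.0427,-.011),(.0427,.011),(.057,.011),(.057,-.011))]
    q=np.array([(proj("top",p)-[420,200]+.5)*8 for p in k]).astype(int)
    cv2.polylines(im,[q],True,col,1)
cv2.imwrite("pics/a3.png",im)
```

```text
(no output)
```

View pics/a3.png

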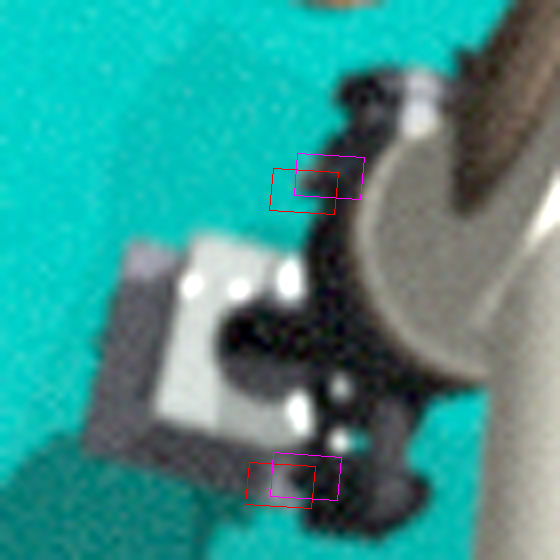

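```bash
python3 -m creep '[[[0,0,0],0,-0.3],[[0,0,0],0,-0.3],[[0,0,0],0,-0.3],[[0,0,0],0,-0.3]]'
python3 - <<'E'
from h import *
plan((.5217,-.1675,.102),-.07)
for c in("scene","top"): cv2.imwrite(f"pics/{c}4.png",vision.grab_frame(c)[:,:,::-1])
crop("pics/scene4.png","pics/b4.png",310,190,90,120,5)
crop("pics/top4.png","pics/a4.png",420,200,70,70,8)
E
```

```text
time_s: 4.2
tcp_pos: [0.5211, -0.1683, 0.1013]
ee_rot: [-1.57, 0.055, -0.056]
force: [-1.0, -0.8, 0.1]
grip_width: 0.0384
t 4.2 tcp [ 0.5211 -0.1683  0.1013] xyaw -0.071 ydir [ 4.e-04 -0.e+00 -1.e+00] F [-0.97 -0.79  0.15] T [ 0.022 -0.042  0.053] w 0.0384
shift [0.0023, -0.0028, 0.0034] turn -0.0003 joints [0.07, 0.43, 0.24, 1.92, -0.14, 0.8, 0.31]
```

View pics/b4.png

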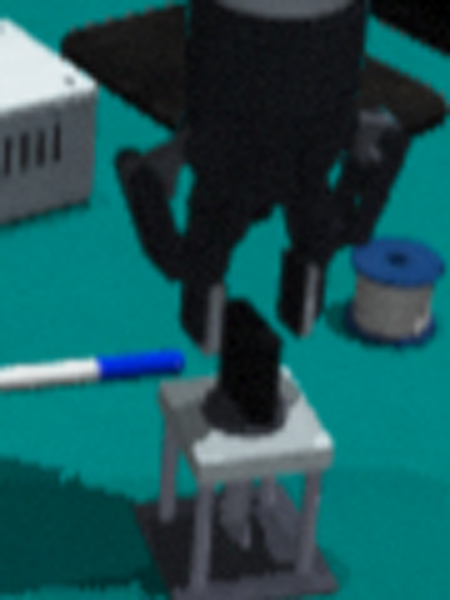

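View pics/a4.png

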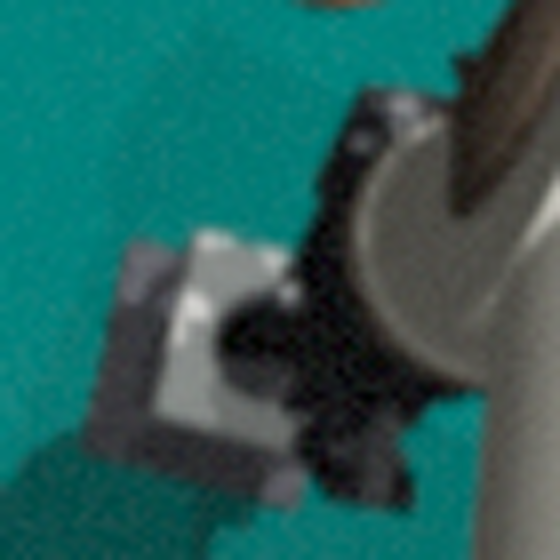

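```bash
python3 -m creep '[[[0,0.03,0],0,-0.3],[[0,0.06,0],0,-0.3],[[0,0.06,0],0,-0.3],[[0,0.06,0],0,-0.3]]'
python3 - <<'E'
from h import *
plan((.5217,-.1675,.08),-.07)
for c in("scene","top"): cv2.imwrite(f"pics/{c}5.png",vision.grab_frame(c)[:,:,::-1])
crop("pics/scene5.png","pics/b5.png",330,220,60,80,7)
E
```

```text
time_s: 4.63
tcp_pos: [0.52, -0.168, 0.085]
ee_rot: [-1.57, 0.058, -0.054]
force: [-0.7, -0.3, -0.3]
grip_width: 0.0299
t 4.63 tcp [ 0.52  -0.168  0.085] xyaw -0.0711 ydir [-2.2e-03  5.0e-04 -1.0e+00] F [-0.73 -0.34 -0.3 ] T [0.03  0.023 0.024] w 0.0299
shift [0.0068, 0.0198, 0.0026] turn -0.0003 joints [0.08, 0.46, 0.23, 1.93, -0.14, 0.77, 0.32]
```

View pics/b5.png

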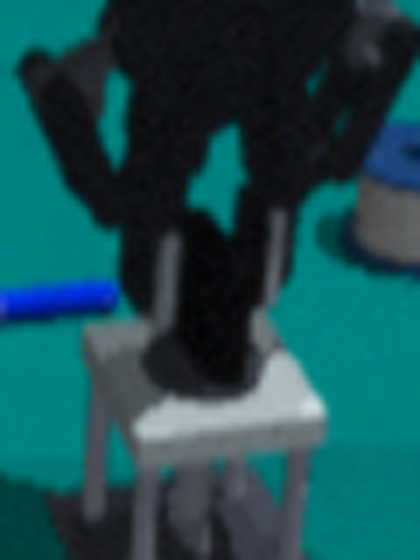

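Run:
```python
from h import *
for z in(.07,.085,.1,.115):
    for dx in(-.029,-.015,.015,.029):
        print(z,dx,[((proj("scene",(.52+dx*1,-.168+dy-.07*dx,z))-[330,220]+.5)*7).round().tolist() for dy in(-.011,.011)])
```

```text
0.07 -0.029 [[131.0, 433.0], [98.0, 396.0]]
0.07 -0.015 [[169.0, 425.0], [136.0, 388.0]]
0.07 0.015 [[251.0, 406.0], [216.0, 370.0]]
0.07 0.029 [[288.0, 398.0], [253.0, 362.0]]
0.085 -0.029 [[133.0, 396.0], [100.0, 359.0]]
0.085 -0.015 [[172.0, 387.0], [139.0, 351.0]]
0.085 0.015 [[254.0, 369.0], [219.0, 333.0]]
0.085 0.029 [[292.0, 360.0], [256.0, 325.0]]
0.1 -0.029 [[136.0, 357.0], [103.0, 321.0]]
0.1 -0.015 [[175.0, 349.0], [141.0, 313.0]]
0.1 0.015 [[258.0, 331.0], [223.0, 296.0]]
0.1 0.029 [[296.0, 323.0], [260.0, 288.0]]
0.115 -0.029 [[139.0, 318.0], [105.0, 282.0]]
0.115 -0.015 [[178.0, 310.0], [144.0, 275.0]]
0.115 0.015 [[261.0, 292.0], [226.0, 258.0]]
0.115 0.029 [[300.0, 284.0], [263.0, 250.0]]
```

```bash
python3 -m creep '[[[0.004,0.02,0],0,-0.3],[[0.004,0.038,0],0,-0.3],[[0.004,0.038,0],0,-0.3]]'
python3 - <<'E'
from h import *
plan((.5217,-.1675,.08),-.07)
for c in("scene","top"): cv2.imwrite(f"pics/{c}6.png",vision.grab_frame(c)[:,:,::-1])
crop("pics/scene6.png","pics/b6.png",330,220,60,80,7)
E
```

```text
time_s: 4.98
tcp_pos: [0.5213, -0.1681, 0.0756]
ee_rot: [-1.57, 0.057, -0.055]
force: [-0.1, 0.5, -0.2]
grip_width: 0.03
t 4.98 tcp [ 0.5213 -0.1681  0.0756] xyaw -0.0709 ydir [-1.3e-03  4.0e-04 -1.0e+00] F [-0.09  0.52 -0.16] T [-0.005  0.1   -0.079] w 0.03
shift [0.0013, -0.0177, 0.0024] turn -0.0003 joints [0.08, 0.47, 0.23, 1.93, -0.15, 0.75, 0.32]
```

View pics/b6.png

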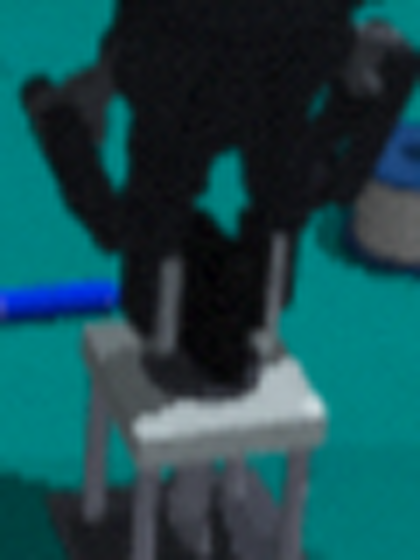

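```bash
python3 -m creep '[[[0,0,0],0,-1],[[0,0,0],0,-1],[[0,0,0],0,-1],[[0,0,0],0,-1],[[0,0,0],0,-1]]' 80
python3 - <<'E'
from h import *
plan((.5217,-.1675,.08),-.07)
for c in("scene",): cv2.imwrite(f"pics/{c}7.png",vision.grab_frame(c)[:,:,::-1])
crop("pics/scene7.png","pics/b7.png",330,220,60,80,7)
E
```

```text
time_s: 5.5
tcp_pos: [0.522, -0.1684, 0.0767]
ee_rot: [-1.57, 0.056, -0.056]
force: [0.4, 0.5, 1.1]
grip_width: 0.0112
t 5.5 tcp [ 0.522  -0.1684  0.0767] xyaw -0.0711 ydir [ 3.e-04 -1.e-04 -1.e+00] F [0.38 0.46 1.14] T [-0.037 -0.006 -0.059] w 0.0112
shift [-0.0015, -0.0131, 0.0036] turn -0.0003 joints [0.08, 0.47, 0.23, 1.93, -0.15, 0.76, 0.32]
```

View pics/b7.png

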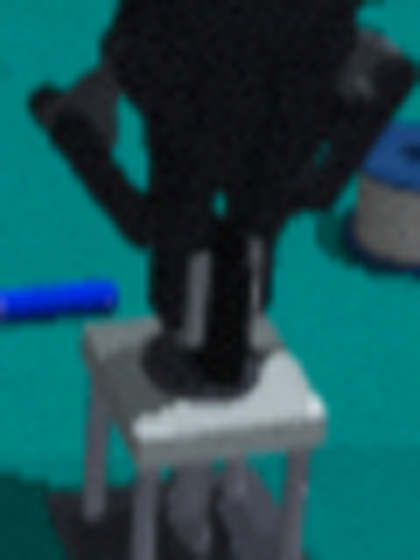

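```bash
python3 -m creep '[[[0,-0.05,0],0,-1],[[0,-0.15,0],0,-1],[[0,-0.3,0],0,-1],[[0,-0.44,0],0,-1],[[0,-0.48,0],0,-1],[[0,-0.48,0],0,-1],[[0,-0.48,0],0,-1]]'
python3 - <<'E'
from h import *
plan((.549,.214,.195),.66)
for c in("scene","top"): cv2.imwrite(f"pics/{c}8.png",vision.grab_frame(c)[:,:,::-1])
plan((.549,.214,.195),.66)
crop("pics/scene8.png","pics/b8.png",325,180,70,100,6)
crop("pics/top8.png","pics/a8.png",283,193,66,66,9)
E
```

```text
time_s: 6.13
tcp_pos: [0.5217, -0.1681, 0.1963]
ee_rot: [-1.57, 0.055, -0.056]
force: [0.1, 0.7, -2.4]
grip_width: 0.0113
t 6.13 tcp [ 0.5217 -0.1681  0.1963] xyaw -0.0708 ydir [ 4.e-04  2.e-04 -1.e+00] F [ 0.07  0.73 -2.36] T [-0.01   0.029  0.001] w 0.0113
shift [0.0006, 0.0056, 1.5323] turn -0.2326 joints [0.05, 0.31, 0.26, 1.84, -0.09, 1.0, 0.28]
t 6.23 tcp [ 0.5204 -0.1677  0.1945] xyaw -0.0709 ydir [-0.0035  0.001  -1.    ] F [-0.41 -0.14 -1.11] T [0.075 0.017 0.034] w 0.0105
shift [0.0061, -0.001, 1.5312] turn -0.2326 joints [0.05, 0.31, 0.26, 1.85, -0.09, 1.0, 0.28]
```

View pics/b8.png

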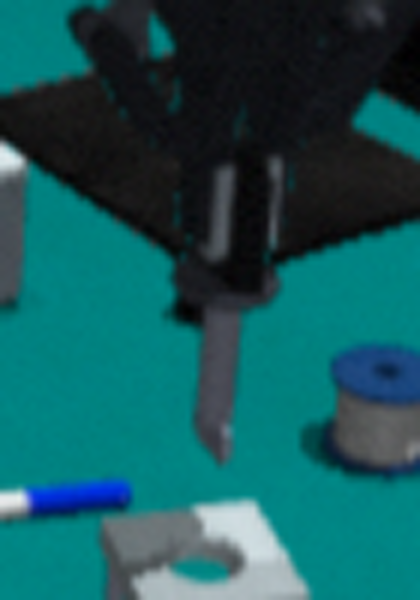

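View pics/a8.png

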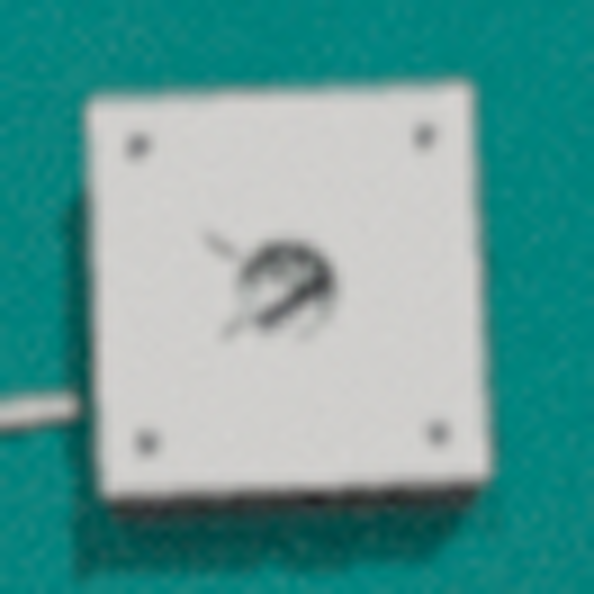

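Run:
```python
from h import *
f=lambda u,v:(325+u/6-.5,180+v/6-.5)
print("tip",atz("scene",f(212,448),.127))
for e in((188,590),(208,562)): print("hole",atz("scene",f(*e),.08))
s=lambda X:((proj("scene",X)-[325,180]+.5)*6).round(1).tolist()
for p in [(.0,.010),(0,-.010)]: print("tip edge pred",s((.5213+p[1]*.07*0+p[1]*0.07,-.168+p[1],.127)),s((.5213,-.168,.127)))
print("collar c",s((.5213,-.168,.199)), s((.5013,-.168,.199)),s((.5413,-.168,.199)))
print("stand hole",proj("top",(.522,-.1686,.08)))
crop("pics/top8.png","pics/a8k.png",420,200,70,70,8)
crop("pics/scene8.png","pics/b8h.png",335,255,50,40,12)
```

```text
tip [ 0.52509769 -0.16402244  0.127     ]
hole [ 0.50651941 -0.18377236  0.08      ]
hole [ 0.52282134 -0.17137915  0.08      ]
tip edge pred [196.9, 441.8] [208.9, 455.5]
tip edge pred [221.1, 469.4] [208.9, 455.5]
collar c [223.1, 288.5] [175.7, 298.9] [269.5, 278.3]
stand hole [453.44866342 242.92662322]
```

View pics/b8h.png

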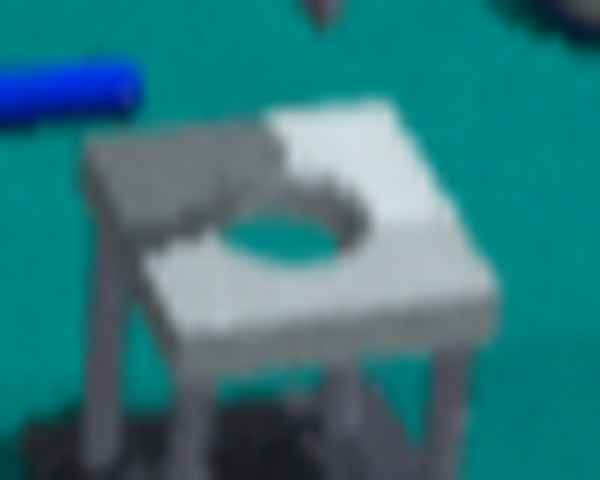

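View pics/a8k.png

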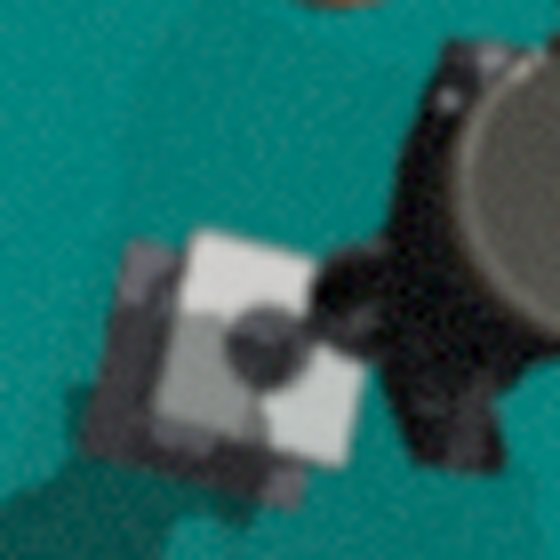

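```bash
python3 -m creep '[[[0,0,0.15],-0.03,-1],[[0,0,0.3],-0.06,-1],[[0,0,0.45],-0.1,-1],[[0,0,0.6],-0.13,-1],[[0,0,0.75],-0.16,-1],[[0,0,0.85],-0.2,-1],[[0,0,0.95],-0.226,-1],[[0,0,0.95],-0.226,-1]]'
python3 - <<'E'
from h import *
plan((.549,.214,.178),.64)
E
```

```text
time_s: 6.9
tcp_pos: [0.5371, 0.0759, 0.1942]
ee_rot: [-1.506, -0.508, 0.512]
force: [0.2, 0.7, -0.1]
grip_width: 0.0113
t 6.9 tcp [0.5371 0.0759 0.1942] xyaw 0.6517 ydir [-0.0039  0.0032 -1.    ] F [ 0.16  0.69 -0.12] T [ 0.07  -0.026 -0.048] w 0.0113
shift [0.3731, 0.0664, 0.41] turn 0.0037 joints [-0.2, 0.3, 0.02, 1.85, -0.01, 1.0, 0.47]
```

```bash
python3 -m creep '[[[0.1,0,0.11],0,-1],[[0.2,0.02,0.22],0,-1],[[0.29,0.05,0.32],0,-1],[[0.35,0.066,0.39],0,-1],[[0.373,0.066,0.41],0,-1],[[0.373,0.066,0.41],0.003,-1],[[0.373,0.066,0.41],0.003,-1],[[0.373,0.066,0.41],0.003,-1]]'
python3 - <<'E'
from h import *
plan((.549,.214,.178),.64)
for c in("scene","top"): cv2.imwrite(f"pics/{c}9.png",vision.grab_frame(c)[:,:,::-1])
plan((.549,.214,.178),.64)
crop("pics/scene9.png","pics/b9.png",272,150,66,90,6)
crop("pics/top9.png","pics/a9.png",273,183,86,86,7)
E
```

```text
time_s: 7.57
tcp_pos: [0.5525, 0.2036, 0.1793]
ee_rot: [-1.516, -0.489, 0.492]
force: [0.3, -1.1, -1.7]
grip_width: 0.0111
t 7.57 tcp [0.5525 0.2036 0.1793] xyaw 0.6265 ydir [-0.0012 -0.0019 -1.    ] F [ 0.29 -1.14 -1.68] T [-0.008 -0.027  0.049] w 0.0111
shift [0.013, 0.0051, 0.0418] turn -0.0043 joints [-0.38, 0.39, -0.03, 1.75, 0.01, 1.0, 0.22]
t 7.67 tcp [0.5528 0.2039 0.18  ] xyaw 0.6263 ydir [-1.0e-04 -1.1e-03 -1.0e+00] F [-0.75  0.11 -1.06] T [ 0.052 -0.042  0.049] w 0.0112
shift [0.0112, 0.0079, 0.0416] turn -0.0044 joints [-0.38, 0.39, -0.03, 1.75, 0.01, 1.0, 0.22]
```

View pics/b9.png

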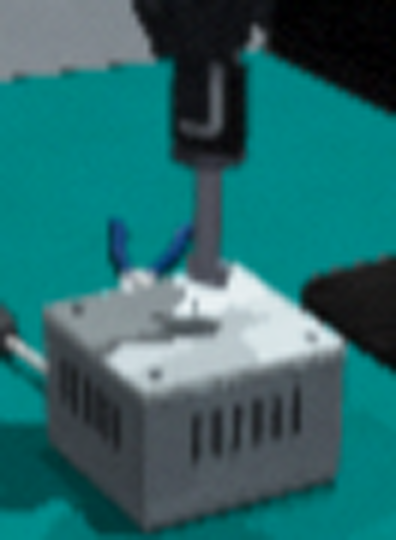

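View pics/a9.png

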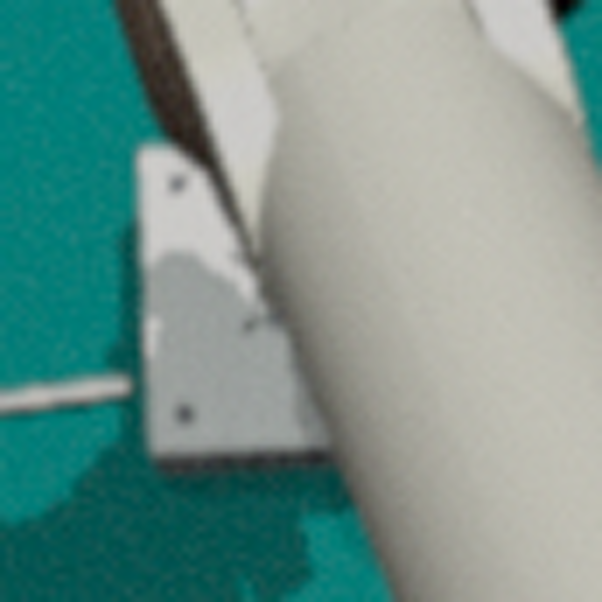

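```bash
python3 -m creep '[[[0.012,0.01,0.042],-0.003,-1],[[0.012,0.04,0.042],-0.004,-1],[[0.012,0.053,0.042],-0.004,-1],[[0.012,0.053,0.042],-0.004,-1],[[0.012,0.053,0.042],-0.004,-1]]'
python3 - <<'E'
from h import *
plan((.549,.214,.166),.64)
for c in("scene",): cv2.imwrite(f"pics/{c}10.png",vision.grab_frame(c)[:,:,::-1])
plan((.549,.214,.166),.64)
crop("pics/scene10.png","pics/b10.png",280,175,50,50,12)
f=lambda X:((proj("scene",X)-[280,175]+.5)*12).round(1).tolist()
print("opening c",f((.549,.214,.085)),"tip c at .0965",f((.549,.214,.0965)),"edges",[f((.549+d*np.cos(2.21),.214+d*np.sin(2.21),.0965)) for d in(-.01,.01)])
E
```

```text
time_s: 8.08
tcp_pos: [0.5483, 0.2163, 0.1662]
ee_rot: [-1.512, -0.502, 0.504]
force: [0.4, -0.2, -0.6]
grip_width: 0.0114
t 8.08 tcp [0.5483 0.2163 0.1662] xyaw 0.6421 ydir [-1.e-03 -6.e-04 -1.e+00] F [ 0.45 -0.18 -0.64] T [-0.042  0.002 -0.012] w 0.0114
shift [-0.0034, 0.0009, -0.0091] turn 0.0007 joints [-0.39, 0.41, -0.03, 1.76, 0.02, 0.97, 0.21]
t 8.13 tcp [0.5487 0.2164 0.1666] xyaw 0.6418 ydir [-3.e-04 -3.e-04 -1.e+00] F [-0.13  0.56 -1.31] T [-0.002 -0.021 -0.007] w 0.0112
shift [-0.0047, 0.0023, -0.0083] turn 0.0006 joints [-0.39, 0.41, -0.03, 1.76, 0.02, 0.97, 0.21]
opening c [287.6, 350.8] tip c at .0965 [288.0, 311.3] edges [[321.0, 319.6], [255.2, 303.1]]
```

View pics/b10.png

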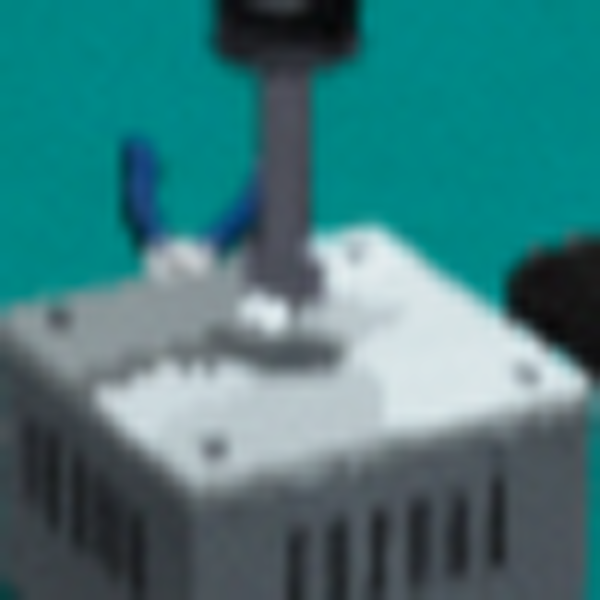

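```bash
python3 -m creep '[[[-0.004,0,-0.009],0,-1],[[-0.004,0.02,-0.009],0,-1],[[-0.004,0.04,-0.009],0,-1],[[-0.004,0.06,-0.009],0,-1],[[-0.004,0.075,-0.009],0,-1],[[-0.004,0.085,-0.009],0,-1],[[-0.004,0.085,-0.009],0,-1],[[-0.004,0.085,-0.009],0,-1]]'
python3 - <<'E'
from h import *
plan((.549,.214,.140),.64)
for c in("scene",): cv2.imwrite(f"pics/{c}11.png",vision.grab_frame(c)[:,:,::-1])
plan((.549,.214,.140),.64)
crop("pics/scene11.png","pics/b11.png",280,175,50,50,12)
E
```

```text
time_s: 8.8
tcp_pos: [0.5491, 0.2143, 0.1453]
ee_rot: [-1.512, -0.502, 0.503]
force: [0.4, 1.1, -0.9]
grip_width: 0.0111
t 8.8 tcp [0.5491 0.2143 0.1453] xyaw 0.6422 ydir [-5.e-04 -2.e-04 -1.e+00] F [ 0.45  1.06 -0.94] T [ 0.063 -0.027  0.02 ] w 0.0111
shift [-0.0011, 0.0211, -0.0006] turn 0.0007 joints [-0.39, 0.43, -0.03, 1.78, 0.02, 0.93, 0.21]
t 8.85 tcp [0.5493 0.2144 0.1455] xyaw 0.6422 ydir [-0.  0. -1.] F [ 0.41 -0.21 -2.09] T [ 0.005 -0.013  0.019] w 0.011
shift [-0.0019, 0.0221, -0.0005] turn 0.0007 joints [-0.39, 0.43, -0.03, 1.78, 0.02, 0.93, 0.21]
```

View pics/b11.png

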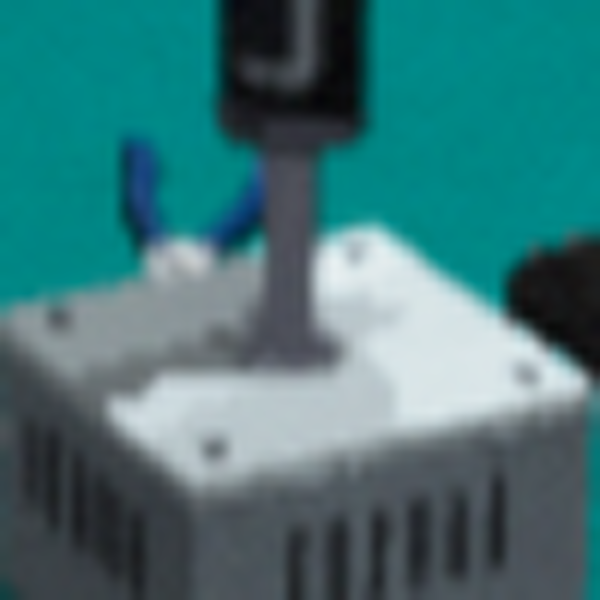

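```bash
python3 -m creep '[[[0,0.012,0],0,-1],[[0,0.024,0],0,-1],[[0,0.036,0],0,-1],[[0,0.036,0],0,-1]]'; python3 -m creep '[[[0,0.01,0],0,-1],[[0,0.02,0],0,-1],[[0,0.02,0],0,-1]]'; python3 -c "
from h import *
plan((.549,.214,.130),.64)"
```

```text
time_s: 9.18
tcp_pos: [0.5487, 0.2141, 0.1357]
ee_rot: [-1.512, -0.502, 0.504]
force: [-0.4, 0.2, -2.5]
grip_width: 0.011
time_s: 9.43
tcp_pos: [0.5489, 0.2141, 0.1309]
ee_rot: [-1.512, -0.502, 0.504]
force: [-1.1, -0.9, -2.0]
grip_width: 0.0112
t 9.43 tcp [0.5489 0.2141 0.1309] xyaw 0.6421 ydir [-9.e-04 -4.e-04 -1.e+00] F [-1.08 -0.86 -1.95] T [-0.016 -0.006 -0.002] w 0.0112
shift [0.0001, 0.0036, -0.0007] turn 0.0007 joints [-0.39, 0.45, -0.03, 1.79, 0.02, 0.9, 0.21]
```

Blade end is at about z 0.062 with no contact yet. I'll continue in 1.5 mm steps.

```bash
python3 -m creep '[[[0,0.006,0],0,-1],[[0,0.012,0],0,-1],[[0,0.012,0],0,-1]]'; python3 -m creep '[[[0,0.006,0],0,-1],[[0,0.012,0],0,-1],[[0,0.012,0],0,-1]]';  python3 -c "
from h import *
plan((.549,.214,.120),.64)"
```

```text
time_s: 9.68
tcp_pos: [0.5491, 0.2142, 0.1282]
ee_rot: [-1.512, -0.502, 0.503]
force: [0.1, 0.2, -2.0]
grip_width: 0.011
time_s: 9.93
tcp_pos: [0.5491, 0.2142, 0.1252]
ee_rot: [-1.512, -0.502, 0.503]
force: [-0.0, -0.2, -1.7]
grip_width: 0.0115
t 9.93 tcp [0.5491 0.2142 0.1252] xyaw 0.6422 ydir [-5.e-04 -1.e-04 -1.e+00] F [-0.   -0.21 -1.74] T [-0.031  0.052 -0.022] w 0.0115
shift [-0.0007, 0.0209, -0.0006] turn 0.0007 joints [-0.39, 0.46, -0.03, 1.79, 0.02, 0.89, 0.21]
```

```bash
python3 -m creep '[[[0,0.006,0],0,-1],[[0,0.012,0],0,-1],[[0,0.012,0],0,-1]]'; python3 -m creep '[[[0,0.006,0],0,-1],[[0,0.012,0],0,-1],[[0,0.012,0],0,-1]]';  python3 -c "
from h import *
plan((.549,.214,.120),.64)"
```

```text
time_s: 10.18
tcp_pos: [0.5491, 0.2142, 0.1222]
ee_rot: [-1.512, -0.502, 0.503]
force: [-1.0, 0.5, -0.8]
grip_width: 0.011
time_s: 10.43
tcp_pos: [0.549, 0.2142, 0.1192]
ee_rot: [-1.512, -0.502, 0.503]
force: [-0.8, -0.8, -1.2]
grip_width: 0.0114
t 10.43 tcp [0.549  0.2142 0.1192] xyaw 0.6422 ydir [-5.e-04 -2.e-04 -1.e+00] F [-0.75 -0.84 -1.21] T [-0.026  0.026  0.015] w 0.0114
shift [-0.0005, -0.0033, -0.0007] turn 0.0007 joints [-0.39, 0.46, -0.03, 1.8, 0.02, 0.88, 0.21]
```

```bash
python3 -m creep '[[[0,0.006,0],0,-1],[[0,0.01,0],0,-1],[[0,0.01,0],0,-1]]'; python3 -m creep '[[[0,0.006,0],0,-1],[[0,0.01,0],0,-1],[[0,0.01,0],0,-1]]';  python3 -c "
from h import *
plan((.549,.214,.120),.64)"
```

```text
time_s: 10.68
tcp_pos: [0.5491, 0.2142, 0.1168]
ee_rot: [-1.512, -0.502, 0.503]
force: [0.4, 0.5, -1.3]
grip_width: 0.0113
time_s: 10.93
tcp_pos: [0.5491, 0.2142, 0.1143]
ee_rot: [-1.512, -0.502, 0.503]
force: [-0.9, -0.1, -1.6]
grip_width: 0.0113
t 10.93 tcp [0.5491 0.2142 0.1143] xyaw 0.6421 ydir [-4.e-04 -1.e-04 -1.e+00] F [-0.89 -0.08 -1.64] T [-0.046  0.036 -0.017] w 0.0113
shift [-0.0008, -0.023, -0.0005] turn 0.0007 joints [-0.39, 0.47, -0.03, 1.8, 0.02, 0.87, 0.21]
```

```bash
python3 -m creep '[[[0,0.004,0],0,-1],[[0,0.008,0],0,-1],[[0,0.008,0],0,-1]]'; python3 -m creep '[[[0,0.004,0],0,-1],[[0,0.008,0],0,-1],[[0,0.008,0],0,-1]]';  python3 -c "
from h import *
plan((.549,.214,.120),.64)"
```

```text
time_s: 11.18
tcp_pos: [0.5491, 0.2143, 0.1123]
ee_rot: [-1.512, -0.503, 0.503]
force: [0.3, -0.6, -1.7]
grip_width: 0.0111
time_s: 11.43
tcp_pos: [0.5491, 0.2143, 0.1103]
ee_rot: [-1.512, -0.502, 0.503]
force: [-0.0, 0.0, -1.8]
grip_width: 0.0111
t 11.43 tcp [0.5491 0.2143 0.1103] xyaw 0.6421 ydir [-4.e-04 -1.e-04 -1.e+00] F [-0.03  0.03 -1.8 ] T [-0.037 -0.052 -0.028] w 0.0111
shift [-0.001, -0.0388, -0.0006] turn 0.0007 joints [-0.39, 0.48, -0.03, 1.8, 0.02, 0.86, 0.21]
```

```bash
python3 -m creep '[[[0,0.004,0],0,-1],[[0,0.007,0],0,-1],[[0,0.007,0],0,-1]]'; python3 -m creep '[[[0,0.005,0],0,-1],[[0,0.005,0],0,-1]]'; python3 -m creep '[[[0,0.005,0],0,-1],[[0,0.005,0],0,-1]]';  python3 -c "
from h import *
plan((.549,.214,.120),.64)"
```

```text
time_s: 11.68
tcp_pos: [0.5492, 0.2143, 0.1086]
ee_rot: [-1.512, -0.503, 0.503]
force: [-0.1, -0.5, -1.6]
grip_width: 0.0114
time_s: 11.85
tcp_pos: [0.5494, 0.2144, 0.1076]
ee_rot: [-1.512, -0.503, 0.502]
force: [0.3, -1.1, 1.1]
grip_width: 0.011
time_s: 12.02
tcp_pos: [0.5494, 0.2144, 0.1065]
ee_rot: [-1.512, -0.503, 0.502]
force: [-0.9, -0.3, 1.4]
grip_width: 0.0112
t 12.02 tcp [0.5494 0.2144 0.1065] xyaw 0.6421 ydir [ 3.e-04  2.e-04 -1.e+00] F [-0.88 -0.32  1.4 ] T [-0.113  0.114 -0.001] w 0.0112
shift [-0.0023, -0.054, -0.0001] turn 0.0007 joints [-0.39, 0.48, -0.03, 1.81, 0.02, 0.85, 0.21]
```

```bash
python3 -m creep '[[[0,0.005,0],0,-1],[[0,0.008,0],0,-1],[[0,0.008,0],0,-1]]'; python3 -m creep '[[[0,0.004,0],0,-1],[[0,0.004,0],0,-1]]'; python3 -m creep '[[[0,0.004,0],0,-1],[[0,0.004,0],0,-1]]';  python3 -c "
from h import *
plan((.549,.214,.120),.64)"
```

```text
time_s: 12.27
tcp_pos: [0.5495, 0.2144, 0.1045]
ee_rot: [-1.512, -0.503, 0.502]
force: [-0.2, -1.7, 4.7]
grip_width: 0.0111
time_s: 12.43
tcp_pos: [0.5495, 0.2144, 0.1034]
ee_rot: [-1.512, -0.503, 0.502]
force: [-0.6, 0.3, 4.4]
grip_width: 0.0111
time_s: 12.6
tcp_pos: [0.5495, 0.2144, 0.1024]
ee_rot: [-1.512, -0.503, 0.502]
force: [-0.4, -0.0, 5.6]
grip_width: 0.0112
t 12.6 tcp [0.5495 0.2144 0.1024] xyaw 0.6421 ydir [ 5.e-04  2.e-04 -1.e+00] F [-0.38 -0.03  5.58] T [-0.109  0.165 -0.029] w 0.0112
shift [-0.0025, -0.0703, -0.0001] turn 0.0007 joints [-0.39, 0.49, -0.03, 1.81, 0.02, 0.85, 0.21]
```

```bash
python3 -m creep '[[[0,0.003,0],0,-1],[[0,0.003,0],0,-1]]'
python3 - <<'E'
from h import *
from workcell import bot
F=[]
for i in range(3):
    vision.grab_frame("top"); s=bot.observe(); F.append(s["force"][2])
print(F)
plan((.549,.214,.120),-.52)
E
```

```text
time_s: 12.77
tcp_pos: [0.5495, 0.2144, 0.1017]
ee_rot: [-1.512, -0.503, 0.502]
force: [-1.1, -0.8, 5.7]
grip_width: 0.0112
[np.float64(5.843665935839423), np.float64(5.202301219208922), np.float64(5.360569454205146)]
t 12.92 tcp [0.5495 0.2144 0.1018] xyaw 0.6421 ydir [ 4.e-04  2.e-04 -1.e+00] F [-0.4  -0.75  5.36] T [-0.065  0.18  -0.022] w 0.0109
shift [-0.0026, -0.0728, -0.0001] turn 0.3699 joints [-0.39, 0.49, -0.03, 1.81, 0.02, 0.85, 0.21]
```

```bash
python3 -m creep '[[[0,0.003,0],0,-1],[[0,0.003,0],0,-1],[[0,0.003,0],0,-1]]'
python3 - <<'E'
from h import *
from workcell import bot
F=[]
for i in range(3):
    vision.grab_frame("top"); s=bot.observe(); F.append(s["force"][2])
print(F)
plan((.549,.214,.120),-.52)
E
```

```text
time_s: 13.17
tcp_pos: [0.5496, 0.2145, 0.1015]
ee_rot: [-1.512, -0.503, 0.502]
force: [-0.9, -1.1, 8.2]
grip_width: 0.011
[np.float64(7.7752120508665685), np.float64(8.866014780085802), np.float64(8.49105193314574)]
t 13.32 tcp [0.5496 0.2144 0.1015] xyaw 0.642 ydir [ 7.e-04  3.e-04 -1.e+00] F [-1.29 -0.21  8.49] T [-0.139  0.402  0.015] w 0.0108
shift [-0.0029, -0.0741, 0.0001] turn 0.3699 joints [-0.39, 0.49, -0.03, 1.81, 0.02, 0.84, 0.21]
```

```bash
python3 -m creep '[[[0,0,0],0.02,-1],[[0,0,0],0.04,-1],[[0,0,0],0.06,-1],[[0,0,0],0.08,-1]]'; python3 -c "
from h import *
plan((.549,.214,.120),-.57)"
```

```text
time_s: 13.65
tcp_pos: [0.5497, 0.2143, 0.1015]
ee_rot: [-1.549, -0.305, 0.303]
force: [-0.7, -0.9, 8.2]
grip_width: 0.0111
t 13.65 tcp [0.5497 0.2143 0.1015] xyaw 0.3877 ydir [ 8.e-04  2.e-04 -1.e+00] F [-0.67 -0.85  8.17] T [-0.225  0.365  0.027] w 0.0111
shift [-0.0031, -0.074, -0.0] turn 0.3048 joints [-0.44, 0.49, 0.03, 1.81, -0.02, 0.84, -0.02]
```

```bash
python3 -m creep '[[[0,0,0],0.02,-1],[[0,0,0],0.045,-1],[[0,0,0],0.07,-1],[[0,0,0],0.095,-1],[[0,0,0],0.12,-1]]'; python3 -c "
from h import *
plan((.549,.214,.120),-.57)"
```

```text
time_s: 14.07
tcp_pos: [0.5497, 0.214, 0.1015]
ee_rot: [-1.571, -0.008, 0.007]
force: [-2.0, -2.0, 8.2]
grip_width: 0.0109
t 14.07 tcp [0.5497 0.214  0.1015] xyaw 0.0098 ydir [ 8.e-04 -1.e-04 -1.e+00] F [-1.95 -1.95  8.17] T [-0.395  0.389  0.072] w 0.0109
shift [-0.0029, -0.074, -0.0001] turn 0.1846 joints [-0.51, 0.49, 0.11, 1.81, -0.07, 0.84, -0.35]
```

```bash
python3 -m creep '[[[0,0,0],0.025,-1],[[0,0,0],0.05,-1],[[0,0,0],0.075,-1],[[0,0,0],0.1,-1],[[0,0,0],0.125,-1],[[0,0,0],0.145,-1],[[0,0,0],0.145,-1]]'; python3 -c "
from h import *
plan((.549,.214,.120),-.6)"
```

```text
time_s: 14.65
tcp_pos: [0.5496, 0.2137, 0.1015]
ee_rot: [-1.543, 0.349, -0.35]
force: [-1.7, -1.3, 9.0]
grip_width: 0.011
t 14.65 tcp [0.5496 0.2137 0.1015] xyaw -0.4453 ydir [ 6.e-04 -6.e-04 -1.e+00] F [-1.74 -1.25  9.02] T [-0.587  0.553 -0.001] w 0.011
shift [-0.0028, -0.0741, -0.0001] turn 0.0492 joints [-0.59, 0.5, 0.22, 1.82, -0.14, 0.85, -0.75]
```

```bash
python3 -m creep '[[[0,0,0],0.012,-1],[[0,0,0],0.025,-1],[[0,0,0],0.035,-1],[[0,0,0],0.035,-1]]'; python3 -c "
from h import *
plan((.549,.214,.120),-.6)"
```

```text
time_s: 14.98
tcp_pos: [0.5496, 0.2137, 0.1014]
ee_rot: [-1.527, 0.433, -0.434]
force: [-1.0, -2.0, 10.0]
grip_width: 0.011
t 14.98 tcp [0.5496 0.2137 0.1014] xyaw -0.5535 ydir [ 4.e-04 -6.e-04 -1.e+00] F [-1.01 -2.05 10.01] T [-0.553  0.516  0.032] w 0.011
shift [-0.0026, -0.0742, -0.0002] turn 0.0148 joints [-0.61, 0.5, 0.25, 1.82, -0.15, 0.85, -0.84]
```

```bash
python3 -m creep '[[[0,0,0],0.008,-1],[[0,0,0],0.016,-1],[[0,0,0],0.016,-1]]'; python3 -c "
from h import *
plan((.549,.214,.120),-.6)
vision.grab_frame('top');plan((.549,.214,.120),-.6)"
```

```text
time_s: 15.23
tcp_pos: [0.5496, 0.2136, 0.1015]
ee_rot: [-1.519, 0.472, -0.473]
force: [-1.7, -2.0, 9.1]
grip_width: 0.0112
t 15.23 tcp [0.5496 0.2136 0.1015] xyaw -0.6035 ydir [ 4.e-04 -6.e-04 -1.e+00] F [-1.67 -2.01  9.06] T [-0.627  0.546 -0.001] w 0.0112
shift [-0.0026, -0.0741, -0.0002] turn -0.0011 joints [-0.62, 0.5, 0.26, 1.82, -0.16, 0.85, -0.88]
t 15.28 tcp [0.5496 0.2136 0.1015] xyaw -0.6026 ydir [ 4.e-04 -5.e-04 -1.e+00] F [-2.29 -1.34  9.03] T [-0.599  0.563  0.028] w 0.011
shift [-0.0027, -0.0741, -0.0002] turn -0.0008 joints [-0.62, 0.5, 0.26, 1.82, -0.16, 0.85, -0.88]
```

```bash
python3 -m creep '[[[0,-0.008,0],0,-1],[[0,-0.016,0],0,-1],[[0,-0.026,0],0,-1],[[0,-0.032,0],0,-1],[[0,-0.032,0],0,-1]]'; python3 -c "
from h import *
plan((.549,.214,.120),-.6)"
```

```text
time_s: 15.7
tcp_pos: [0.549, 0.2146, 0.1085]
ee_rot: [-1.519, 0.472, -0.471]
force: [0.8, 0.3, -1.9]
grip_width: 0.0111
t 15.7 tcp [0.549  0.2146 0.1085] xyaw -0.6018 ydir [-5.e-04  2.e-04 -1.e+00] F [ 0.79  0.28 -1.85] T [ 0.05   0.007 -0.041] w 0.0111
shift [0.0014, -0.0459, -0.0018] turn -0.0006 joints [-0.62, 0.49, 0.26, 1.81, -0.16, 0.86, -0.89]
```

```bash
python3 -m creep '[[[0,-0.03,0],0,-1],[[0,-0.08,0],0,-1],[[0,-0.14,0],0,-1],[[0,-0.22,0],0,-1],[[0,-0.3,0],0,-1],[[0,-0.34,0],0,-1],[[0,-0.34,0],0,-1]]'; python3 -c "
from h import *
plan((.522,-.1685,.195),-.07)"
```

```text
time_s: 16.28
tcp_pos: [0.5513, 0.2152, 0.1973]
ee_rot: [-1.515, 0.468, -0.474]
force: [0.9, 0.8, -1.5]
grip_width: 0.0112
t 16.28 tcp [0.5513 0.2152 0.1973] xyaw -0.6019 ydir [ 0.0053  0.0028 -1.    ] F [ 0.89  0.8  -1.51] T [ 0.037 -0.06   0.022] w 0.0112
shift [0.7725, 0.0042, -1.3315] turn -0.1693 joints [-0.64, 0.38, 0.28, 1.74, -0.12, 1.03, -0.91]
```

```bash
python3 -m creep '[[[0.08,0,-0.13],0,-1],[[0.15,0,-0.26],-0.03,-1],[[0.23,0,-0.4],-0.06,-1],[[0.31,0,-0.53],-0.09,-1],[[0.39,0,-0.67],-0.12,-1],[[0.47,0,-0.8],-0.15,-1],[[0.52,0,-0.9],-0.17,-1],[[0.52,0,-0.9],-0.17,-1],[[0.52,0,-0.9],-0.17,-1]]'
python3 - <<'E'
from h import *
cv2.imwrite("pics/top12.png",vision.grab_frame("top")[:,:,::-1])
plan((.522,-.1685,.195),-.07)
crop("pics/top12.png","pics/a12.png",283,193,66,66,9)
E
```

```text
time_s: 17.03
tcp_pos: [0.528, -0.0472, 0.1931]
ee_rot: [-1.57, 0.059, -0.057]
force: [-0.9, 0.0, -1.4]
grip_width: 0.0111
t 17.08 tcp [ 0.5284 -0.0449  0.1931] xyaw -0.0702 ydir [-1.1e-03  6.0e-04 -1.0e+00] F [-0.62  0.37 -0.95] T [ 0.045 -0.019 -0.028] w 0.0107
shift [0.009, -0.0079, -0.4948] turn -0.0001 joints [-0.22, 0.28, 0.3, 1.89, -0.1, 0.98, 0.06]
```

View pics/a12.png

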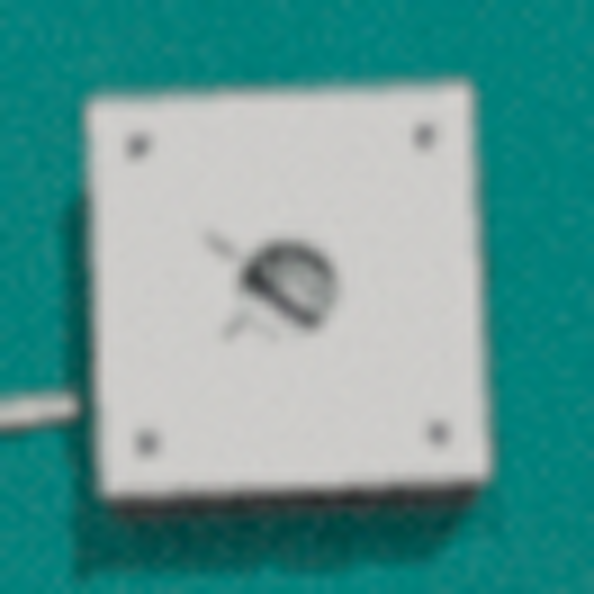

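```bash
python3 -m creep '[[[0,0,-0.13],0,-1],[[0.003,0,-0.26],0,-1],[[0.006,0,-0.39],0,-1],[[0.009,0,-0.48],0,-1],[[0.009,0,-0.495],0,-1],[[0.009,0,-0.495],0,-1],[[0.009,0,-0.495],0,-1],[[0.009,0,-0.495],0,-1]]'
python3 - <<'E'
from h import *
plan((.5217,-.1683,.14),-.07)
cv2.imwrite("pics/scene13.png",vision.grab_frame("scene")[:,:,::-1])
plan((.5217,-.1683,.14),-.07)
E
```

```text
time_s: 17.75
tcp_pos: [0.5234, -0.1654, 0.1933]
ee_rot: [-1.569, 0.051, -0.05]
force: [-0.1, 0.7, -1.6]
grip_width: 0.0108
t 17.75 tcp [ 0.5234 -0.1654  0.1933] xyaw -0.0643 ydir [-6.0e-04  1.4e-03 -1.0e+00] F [-0.07  0.75 -1.56] T [ 0.049 -0.021  0.013] w 0.0108
shift [-0.0058, 0.2133, -0.0121] turn 0.0018 joints [-0.04, 0.32, 0.36, 1.85, -0.13, 1.0, 0.31]
t 17.8 tcp [ 0.5233 -0.1657  0.1934] xyaw -0.0643 ydir [-5.0e-04  1.2e-03 -1.0e+00] F [-0.15 -0.43 -1.53] T [ 0.044  0.032 -0.056] w 0.0111
shift [-0.0056, 0.2137, -0.0111] turn 0.0018 joints [-0.03, 0.32, 0.36, 1.85, -0.13, 1.0, 0.31]
```

Correct laterally and lower to tip about 0.09, just above the stand.

```bash
python3 -m creep '[[[-0.006,0.03,-0.011],0.002,-1],[[-0.006,0.08,-0.011],0.002,-1],[[-0.006,0.12,-0.011],0.002,-1],[[-0.006,0.135,-0.011],0.002,-1],[[-0.006,0.135,-0.011],0.002,-1],[[-0.006,0.135,-0.011],0.002,-1]]'
python3 - <<'E'
from h import *
cv2.imwrite("pics/scene14.png",vision.grab_frame("scene")[:,:,::-1])
plan((.5217,-.1683,.078),-.07)
crop("pics/scene14.png","pics/b14.png",325,220,66,70,8)
E
```

```text
time_s: 18.3
tcp_pos: [0.521, -0.1708, 0.1597]
ee_rot: [-1.57, 0.059, -0.057]
force: [-0.5, 0.5, -0.4]
grip_width: 0.0111
t 18.35 tcp [ 0.5214 -0.171   0.1602] xyaw -0.0741 ydir [ 2.e-04 -0.e+00 -1.e+00] F [ 0.65  0.27 -1.71] T [-0.031  0.046  0.038] w 0.0113
shift [0.0003, 0.3287, 0.0109] turn -0.0013 joints [-0.02, 0.36, 0.35, 1.88, -0.15, 0.93, 0.33]
```

View pics/b14.png

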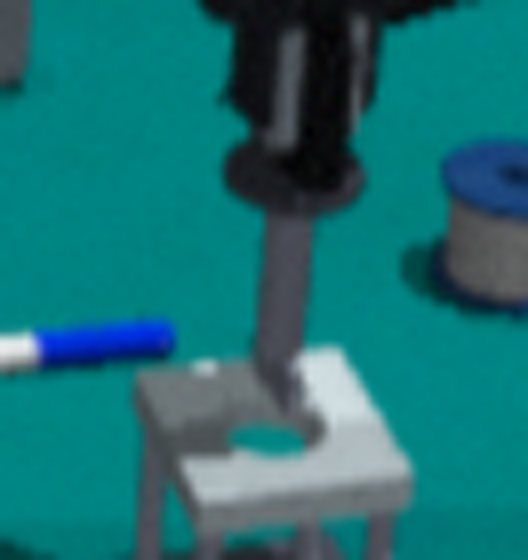

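```bash
python3 -m creep '[[[0,0,0.01],0,-1],[[0,0.03,0.01],0,-1],[[0,0.06,0.01],0,-1],[[0,0.09,0.01],0,-1],[[0,0.12,0.01],0,-1],[[0,0.12,0.01],0,-1],[[0,0.12,0.01],0,-1]]'
python3 - <<'E'
from h import *
cv2.imwrite("pics/scene15.png",vision.grab_frame("scene")[:,:,::-1])
plan((.5217,-.1683,.0775),-.07)
crop("pics/scene15.png","pics/b15.png",325,220,66,70,8)
E
```

```text
time_s: 18.93
tcp_pos: [0.5206, -0.1685, 0.1291]
ee_rot: [-1.57, 0.06, -0.057]
force: [0.2, -0.5, -0.8]
grip_width: 0.0111
t 18.98 tcp [ 0.5211 -0.1686  0.1297] xyaw -0.0744 ydir [-8.e-04  0.e+00 -1.e+00] F [-0.52 -0.18 -1.76] T [-0.036 -0.007  0.038] w 0.0109
shift [0.0024, 0.2086, 0.0015] turn -0.0014 joints [-0.01, 0.4, 0.34, 1.9, -0.17, 0.87, 0.34]
```

View pics/b15.png

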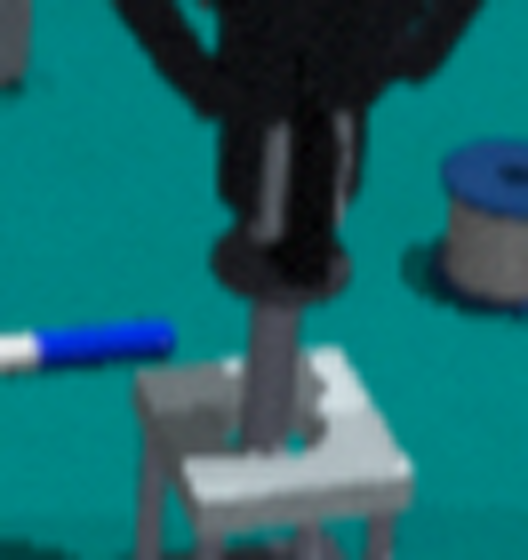

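Going into the hole freely. Lower to the seat, last part slow.

```bash
python3 -m creep '[[[0.002,0.04,0.001],0,-1],[[0.002,0.09,0.001],0,-1],[[0.002,0.14,0.001],0,-1],[[0.002,0.18,0.001],0,-1],[[0.002,0.195,0.001],0,-1],[[0.002,0.195,0.001],0,-1]]'; python3 -m creep '[[[0,0.006,0],0,-1],[[0,0.01,0],0,-1],[[0,0.01,0],0,-1]]';python3 -c "
from h import *
plan((.5217,-.1683,.0765),-.07)"
```

```text
time_s: 19.48
tcp_pos: [0.521, -0.1681, 0.0801]
ee_rot: [-1.57, 0.06, -0.057]
force: [0.1, 0.1, -0.7]
grip_width: 0.0114
time_s: 19.73
tcp_pos: [0.5223, -0.1685, 0.0792]
ee_rot: [-1.57, 0.058, -0.059]
force: [-0.2, 0.9, -1.0]
grip_width: 0.0108
t 19.73 tcp [ 0.5223 -0.1685  0.0792] xyaw -0.0742 ydir [ 9.e-04 -1.e-04 -1.e+00] F [-0.2   0.94 -0.99] T [ 0.049 -0.008 -0.01 ] w 0.0108
shift [-0.0026, 0.0108, 0.0004] turn -0.0013 joints [0.01, 0.48, 0.32, 1.93, -0.21, 0.76, 0.37]
```

```bash
python3 -m creep '[[[0,0.005,0],0,-1],[[0,0.008,0],0,-1],[[0,0.008,0],0,-1]]';python3 -c "
from h import *
plan((.5217,-.1683,.0765),-.07)"; python3 -m creep '[[[0,0.003,0],0,-1],[[0,0.003,0],0,-1]]';python3 - <<'E'
from h import *
cv2.imwrite("pics/scene16.png",vision.grab_frame("scene")[:,:,::-1])
plan((.5217,-.1683,.0765),-.07)
crop("pics/scene16.png","pics/b16.png",325,220,66,85,7)
E
```

```text
time_s: 19.98
tcp_pos: [0.5219, -0.1683, 0.0769]
ee_rot: [-1.57, 0.058, -0.058]
force: [-0.1, -0.1, -1.3]
grip_width: 0.011
t 19.98 tcp [ 0.5219 -0.1683  0.0769] xyaw -0.0742 ydir [ 3.e-04  0.e+00 -1.e+00] F [-0.1  -0.12 -1.26] T [-0.015  0.06  -0.006] w 0.011
shift [-0.001, 0.0015, -0.0] turn -0.0013 joints [0.01, 0.48, 0.32, 1.93, -0.21, 0.76, 0.37]
time_s: 20.15
tcp_pos: [0.5221, -0.1683, 0.0767]
ee_rot: [-1.57, 0.058, -0.058]
force: [-1.7, 1.3, 3.8]
grip_width: 0.0111
t 20.2 tcp [ 0.522  -0.1683  0.0767] xyaw -0.0741 ydir [ 3.e-04  3.e-04 -1.e+00] F [-2.05  0.81  5.33] T [0.181 0.537 0.007] w 0.0111
shift [-0.0012, 0.0008, -0.0] turn -0.0013 joints [0.01, 0.48, 0.32, 1.93, -0.21, 0.76, 0.37]
```

View pics/b16.png

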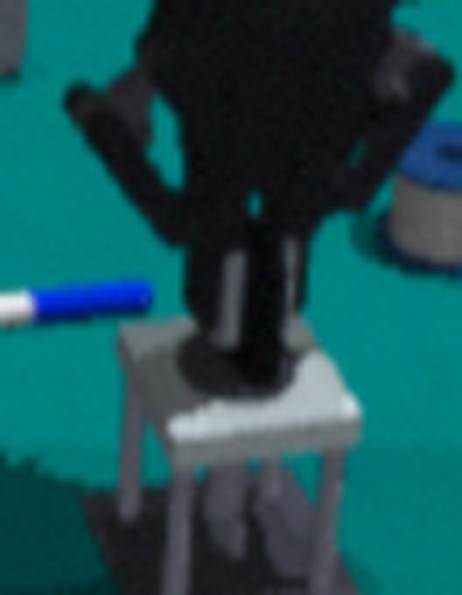

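Collar is seated (force rose to about 5 N). Now open and lift straight up.

```bash
python3 -m creep '[[[0,-0.001,0],0,-0.5],[[0,-0.001,0],0,-0.2],[[0,-0.001,0],0,-0.2],[[0,-0.001,0],0,-0.2],[[0,-0.001,0],0,-0.2]]'; python3 -m creep '[[[0,-0.03,0],0,-0.2],[[0,-0.1,0],0,-0.2],[[0,-0.2,0],0,-0.2],[[0,-0.33,0],0,-0.2],[[0,-0.45,0],0,-0.2],[[0,-0.5,0],0,-0.2],[[0,-0.5,0],0,-0.2],[[0,-0.5,0],0,-0.2]]'
python3 - <<'E'
from h import *
for c in("scene","top"): cv2.imwrite(f"pics/{c}17.png",vision.grab_frame(c)[:,:,::-1])
plan((.5217,-.1683,.2),-.07)
crop("pics/scene17.png","pics/b17.png",325,200,66,105,6)
crop("pics/top17.png","pics/a17.png",280,190,200,80,4)
print([ (t,[(d["position"],d["confidence"]) for d in vision.place_of(t,"top")][:2]) for t in("marker","loupe","driver")])
E
```

```text
time_s: 20.62
tcp_pos: [0.5219, -0.1683, 0.0762]
ee_rot: [-1.57, 0.058, -0.058]
force: [-0.3, 0.1, -0.3]
grip_width: 0.0343
time_s: 21.28
tcp_pos: [0.5224, -0.1684, 0.2024]
ee_rot: [-1.57, 0.056, -0.06]
force: [-0.0, -0.3, -1.6]
grip_width: 0.0341
t 21.38 tcp [ 0.5211 -0.168   0.2005] xyaw -0.0741 ydir [-1.6e-03  5.0e-04 -1.0e+00] F [-0.31 -0.61 -0.21] T [-0.017 -0.005 -0.02 ] w 0.0341
shift [0.0026, 0.0018, -0.0011] turn -0.0013 joints [-0.04, 0.31, 0.37, 1.84, -0.13, 1.01, 0.31]
[('marker', [([390.5, 246.9], 0.53), ([349.7, 179.9], 0.34)]), ('loupe', [([348.6, 181.2], 0.45)]), ('driver', [([259.5, 243.8], 0.57)])]
```

View pics/b17.png

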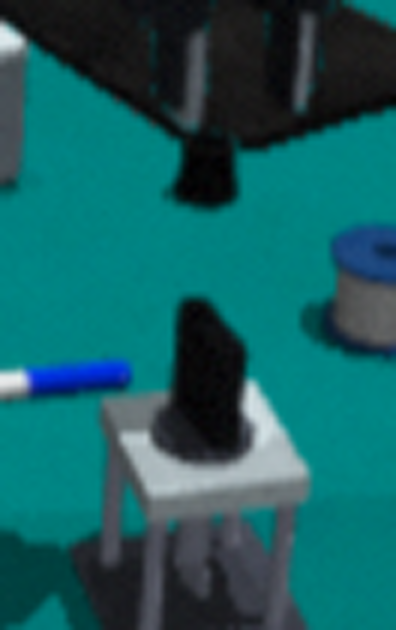

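View pics/a17.png

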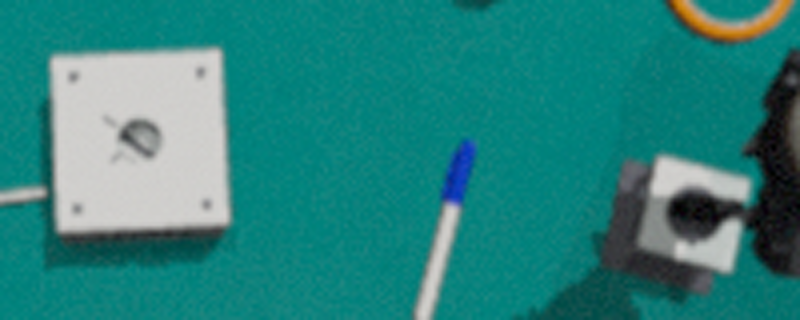

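View pics/top17.png

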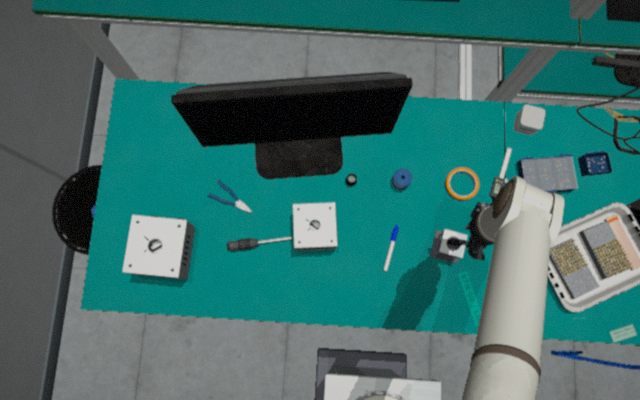

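The key hangs upright in its stand (crop (200,430)) and the gripper is clear above it. The knob's slot lies along the long mark (crop (140,138)), and the bystanders are where they were. I'm handing the job in.

```bash
python3 -c "
from workcell import job
print(job.job_done())"
```

```text
the job is handed in; nothing more can be done
None
```

I handed the job in at about 21.4 s. By my last checks the selector is home and the key is back in its stand, but the hand-in reports no verdict.

**What I did**
- I took the key from its stand and lowered the blade through the opening of the smaller unit into the slot.
- I pressed the knob to its lower stop, at about 10–12 N against the 25 N limit.
- I turned it clockwise about 1.24 rad, let it spring up, and hung the key back.

**Last checks**
- **Selector:** the slot lies along the long mark. I read it from the picture as about 1.3 rad, a coarse figure; parallel to the mark would be 1.2. I judged the lock only from that picture and from the force dropping away as I lifted; I did not try to turn it back.
- **Key:** it hangs upright and centred on its collar, with the gripper open about 120 mm above.
- **Bystanders:** the marker, loupe and driver are where they were in the first picture.

**What disagreed**
- The fingertips appeared about 20–35 mm farther back from the reported TCP than the description says. I set the grasp height from the pictures and contact forces instead. The key's tip height was therefore taken from the stand geometry: 68.5 mm below the TCP.
- Single TCP readings scattered by 1–2 mm. Some moves had not settled when read, by up to 10 mm, and I corrected them before going on.

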